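Clamp the camera heads and lock their lens collars

TASK

Two or three inspection camera heads stand on the green mat with their lens collars loose. Crank the wide bench vise open, stand every camera side by side on its bed between the jaws, lens up, and crank the jaw in until all of them are gripped firmly; then turn each camera's lens collar clockwise until its orange line points at the green locked mark on the camera body. Leave the cameras clamped there for sealing, and do not disturb the bottle, the screwdriver or the parts tray.

Things in the scene. Friction and masses are not known exactly. Their poses are not given: they have to be found in the camera images.
- vise: Wide blue bench vise bolted to the bench, foot 250 x 190 mm. Origin: centre of its underside. Its x runs along the 236 mm long jaws, its y along the screw from the crank end (-y) to the fixed jaw (+y), z up. The steel bed is level, 45 mm above the bench; both jaws stand 28 mm above the bed. The fixed jaw's face is at y = +60 mm, the jaw 22 mm thick. Position and yaw vary.
- bed (a point): Point on the vise bed's upper face, axes as the vise's: x = 0 (middle of the jaw length), y = +20 mm from the vise's origin. Three cameras fit when their centres are about 88 mm apart along the jaws (x = -88, 0, +88 mm); that leaves finger room between them.
- fixed_jaw (a point): Middle of the upper edge of the fixed jaw's gripping face; axes as the vise's; the face looks to the vise's -y.
- moving_jaw (a point): Middle of the upper edge of the moving jaw's gripping face; axes as the vise's; the face looks to the vise's +y. The distance along the vise's y to fixed_jaw is the free gap between the jaws.
- jaw (a joint): Travel (m) of the moving jaw's carriage from fully open: 0 = 80 mm between the jaw faces, larger = closed further, at most 66 mm. It moves 20 mm per turn of the crank (3.18 mm per rad). At the start it is 36 to 50 mm, so the gap (30 to 44 mm) is narrower than a camera (52 mm).
- jaw_face (a joint): How far (m) the sprung aluminium face of the moving jaw is pressed back into its carriage, 0 to 6 mm; 12 N per mm, shared by the cameras it touches. Pressed in 3 to 5 mm all the cameras are gripped firmly; under 1.5 mm is too slack.
- crank (a joint): Angle (rad) of the vise crank about the vise's y axis, 0 (jaw fully open, handle straight up) to 20.7. Grows as the jaw closes: clockwise seen from the crank end looking along the vise's +y. Handle middle in the vise's frame: (32 sin a, -139, 60 + 32 cos a) mm. Its friction is 0.25 N m, up to 0.5 N m in all when the jaw presses; it holds where it is left.
- crank_handle (a point): Middle of the crank's black revolving handle (red end): 16 mm in diameter, 54 mm long, along the vise's y, 32 mm off the crank's axis; the crank arm is 28 mm from here. It spins freely on its pin: pinch it from above, fingers closing along the vise's x, and carry it round without turning the hand. At its lowest it is 28 mm above the bench.
- crank_centre (a point): Point on the crank's axis level with the middle of the handle, at vise (0, -139, 60) mm; axes as the vise's. Centre of the handle's circle of 32 mm radius.
- camera1: Camera head (may be absent), standing on its flat back, lens up: square grey body 52 x 52 mm, 42 mm high, with a black round lens collar above it, 75 mm high over all, about 0.36 kg. Origin: centre of its underside; z up through the lens, x and y square to the body's sides. Grip the body by two opposite sides, about 32 mm above its underside.
- collar1 (a joint): Angle (rad) of camera1's lens collar; grows clockwise seen from above. 0 = orange line at the white dot (open, the camera's -x +y corner); pi/2 = 1.571 = line at the green dot (locked, the +x +y corner). Stops at 0 and 2.0; starts at 0.3 to 0.85. It takes 0.08 N m to turn and stays where it is left.
- camera1_locked (a point): Green locked mark on the top corner (+x, +y) of camera1's body, 29 mm from its axis, 42 mm above its underside; axes as the camera's.
- collar1_line (a point): Orange index line on the rim of camera1's collar, 25 mm from the axis, 61 mm above the camera's underside. The collar is a black knurled ring 50 mm in diameter, 50 to 75 mm above the camera's underside, captive on the camera: grip it across its diameter at 66 mm and turn it about the camera's axis.
- camera2: Another camera head, exactly like camera1 (may be absent).
- collar2 (a joint): Angle (rad) of camera2's lens collar; grows clockwise seen from above. 0 = orange line at the white dot (open, the camera's -x +y corner); pi/2 = 1.571 = line at the green dot (locked, the +x +y corner). Stops at 0 and 2.0; starts at 0.3 to 0.85. It takes 0.08 N m to turn and stays where it is left.
- camera2_locked (a point): Green locked mark on the top corner (+x, +y) of camera2's body, 29 mm from its axis, 42 mm above its underside; axes as the camera's.
- collar2_line (a point): Orange index line on the rim of camera2's collar, 25 mm from the axis, 61 mm above the camera's underside. The collar is a black knurled ring 50 mm in diameter, 50 to 75 mm above the camera's underside, captive on the camera: grip it across its diameter at 66 mm and turn it about the camera's axis.
- camera3: Another camera head, exactly like camera1 (may be absent).
- collar3 (a joint): Angle (rad) of camera3's lens collar; grows clockwise seen from above. 0 = orange line at the white dot (open, the camera's -x +y corner); pi/2 = 1.571 = line at the green dot (locked, the +x +y corner). Stops at 0 and 2.0; starts at 0.3 to 0.85. It takes 0.08 N m to turn and stays where it is left.
- camera3_locked (a point): Green locked mark on the top corner (+x, +y) of camera3's body, 29 mm from its axis, 42 mm above its underside; axes as the camera's.
- collar3_line (a point): Orange index line on the rim of camera3's collar, 25 mm from the axis, 61 mm above the camera's underside. The collar is a black knurled ring 50 mm in diameter, 50 to 75 mm above the camera's underside, captive on the camera: grip it across its diameter at 66 mm and turn it about the camera's axis.
- cleaner_bottle: Upright cleaner bottle, 56 mm in diameter, 130 mm high, blue cap. Origin: centre of its underside. Leave alone.
- screwdriver: Screwdriver 180 mm long lying on the mat. Origin under its middle, x towards its tip. Leave alone.
- part_tray: Open black parts tray with compartments, 150 x 105 x 30 mm. Origin: centre of its underside. Leave alone.

How it is judged:
By the outcome, as a careful person would: the job done as asked, in the order asked, and still so for the second after the job is handed in, with the robot touching nothing.
Of camera1, camera2, camera3 only 2 to 3 are there at a start; the rules pass over those that are not, and their reading is None.
At some moment in a run one of camera1, camera2, camera3 may be knocked a few centimetres aside while the robot is not near it.
Once in a run the grip may slacken for a moment while it holds something.
It also fails if it takes over 208 s, if anything falls off the work surface, if the arm or the gripper's body presses on something with over 40 N, if the wrist force passes 120 N, or if a joint passes its speed limit or range.

ROBOT

A 6-joint arm with a two-finger parallel gripper is mounted at the origin on the work surface. World frame = base frame: x ahead of the robot, y to its left, z up, the work surface at z = 0. Lengths are in m, angles in degrees, forces in N, time in s.
With the tool pointing down it reaches from about 0.3 to 0.75 m from the base axis. Payload 8.5 kg.
Tool frame: the origin (TCP) lies on the centre line of the jaws, within the pads' length; the fingertips stand 11 mm ahead of it and the grasp point (between the pads) lies 8 mm behind it; x points along the fingers, y is the direction in which the jaws open and shut, and the axes are right-handed (so a half turn about x gives the same grasp; the last joint's range is limited). The gripper opens to 85 mm and grips with 20 to 120 N. Pads are 22 mm wide; open, the fingers measure 114 mm over their backs; the gripper's body (76 mm by 85 mm) begins 54 mm behind the grasp point. The pads swing forward as they close: fully open they stand 13 mm farther back than shut.
Start: joints at [54.7, 21.807, 74.336, -0, 83.858, -12.336], TCP at [0.215, 0.506, 0.242] pointing down, gripper open.
Joint ranges: [-178.18, 178.18], [-50.72, 133.34], [12.68, 142.11], [-81.47, 261.47], [9.98, 163.14], [-165.26, 165.26]. Speed limits (degrees/s): [136.94, 136.94, 180, 180, 180, 180].

INTERFACE

Orientations are given as a 3x3 rotation matrix whose columns are the frame's x, y, z axes.
In Python, from rig import env gives the robot as it stands.
- The arm moves only by the tool carry_out, never from a script. Its argument "motion" is a list that holds one entry, the list of rows, each a list of 7 numbers: the shift along the tool's x, y, z in cm, then the turn, a rotation vector about the tool's x, y, z in rad, then the finger opening in cm, from 0 to 8.54. A call has 1 to 5 rows; each row is the pose to reach, as a shift and turn from the pose commanded when the call began, along the tool's axes at that moment; what a row does not reach only later rows make up. A row lasts 1/12 s, in which the tool goes at most 41.7 mm and 7.16 degrees, less where a joint would pass 70% of its speed; a pose out of reach is approached as far as the arm can. A call with a gripper value outside its range is refused whole. The fingers move at their own pace and stop on an object; "grip_force" is the grip in N (left out, the last holds). Time passes only in rows, so rows that repeat a pose let the fingers close. It gives the time, the measured TCP pose, the force and the opening at its end, in the units of the state.
- env.observe(): the state, without advancing time (a new reading comes with each control period).
- env.get_image(name): name is "scene" or "top" or "wrist"; returns a dict with "image" (400x640x3 uint8, red, green, blue), "fov_y" (degrees; the focal length in pixels is half the picture's height over the tangent of half this angle, whatever the lens; pixels are square), "cx", "cy" (the principal point, pixels), "R" (3x3) and "t" (3): a world point X has camera coordinates R X + t. Camera axes: x right, y down, z forward; pixel columns grow to the right and rows downward; lengths in m; the calibration is good to about 2 mm. A picture is of the moment at which its call begins. There is no depth.
- env.close_job(): hands the job in, once; it reports no verdict.
The state is a dict: "time_s": time; "q": joint angles; "qvel": joint speeds; "joint_efforts": joint torques, N m; "position": TCP position; "tool_rot": TCP orientation; "ft_force": force on the tool from outside, world axes, zero at the start; "wrist_torque": the same for the moment, N m; "grip_width": finger opening in m.
Only numpy, scipy, OpenCV 4.12 (cv2) and the standard library are available. Lean on these libraries where they do the work, as an engineer would, in place of code of your own. Each camera call takes 0.05 s, during which the arm holds its last target. There are 200 camera calls.

## Working session

There is one attempt and no reset: what is moved stays moved. The work goes in short steps, Python scripts to look and compute and a tool call to move; the robot and the scene stay as the last step left them, time stands still between calls to the robot, and variables do not carry over. Pictures are saved under pics/ and viewed, on a budget of 14 in all, crops included, one or two more only if the job needs it, and the job is handed in when it is done.

Besides the shell and the picture viewer there is one more tool, called after "Call:" as name(argument=value, ...), one argument or row to a line, values as JSON. carry_out: Moves the arm, as the interface text tells. Its arguments: {"type":"object","properties":{"motion":{"type":"array","items":{"type":"array","items":{"type":"array","items":{"type":"number"}}}},"grip_force":{"type":"number"}},"required":["motion"]}

```bash
ls; mkdir -p pics; python3 - <<'E'
from rig import env
import cv2,numpy as np
np.set_printoptions(precision=4,suppress=True)
s=env.observe();print({k:np.array(v) for k,v in s.items()})
for n in("scene","top"):
    c=env.get_image(n);cv2.imwrite(f"pics/{n}0.png",c["image"][:,:,::-1]);print(n,c["fov_y"],c["cx"],c["cy"],c["R"],c["t"])
E
```

```text
pics
{'time_s': array(0.), 'q': array([ 54.7001,  21.8417,  74.3865,   0.0011,  83.8583, -12.3367]), 'qvel': array([-0.0841, -0.019 ,  0.0786,  0.1168, -0.0844,  0.0725]), 'joint_efforts': array([ -0.0003, -44.8463, -23.1275,  -0.0002,   0.0048,   0.    ]), 'position': array([0.2144, 0.5062, 0.2417]), 'tool_rot': array([[-0.0009,  0.3901,  0.9208],
       [-0.0012,  0.9208, -0.3901],
       [-1.    , -0.0015, -0.0003]]), 'ft_force': array([-0.145 ,  0.5945, -0.9148]), 'wrist_torque': array([-0.0124, -0.0108,  0.0606]), 'grip_width': array(0.0853)}
scene 51.26426880328138 314.2110544330448 191.7637654383917 [[-0.5928  0.8053  0.0085]
 [ 0.6361  0.4747 -0.6084]
 [-0.494  -0.3552 -0.7936]] [ 0.3406 -0.2933  1.4511]
top 46.157530650653726 316.85903848754793 204.42097595592426 [[-0.0044 -1.      0.003 ]
 [-0.9975  0.0041 -0.0711]
 [ 0.071  -0.0033 -0.9975]] [-0.0241  0.5373  1.2913]
```

View pics/scene0.png

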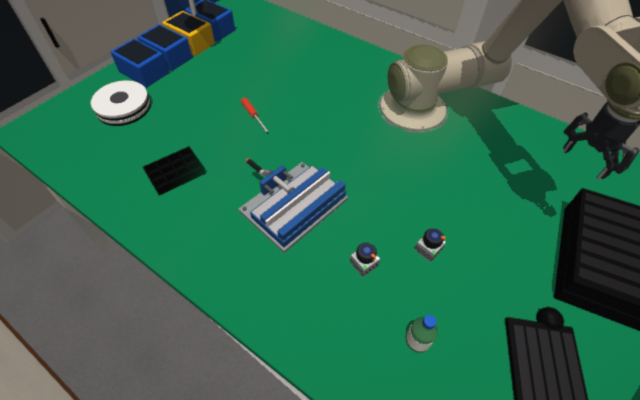

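View pics/top0.png

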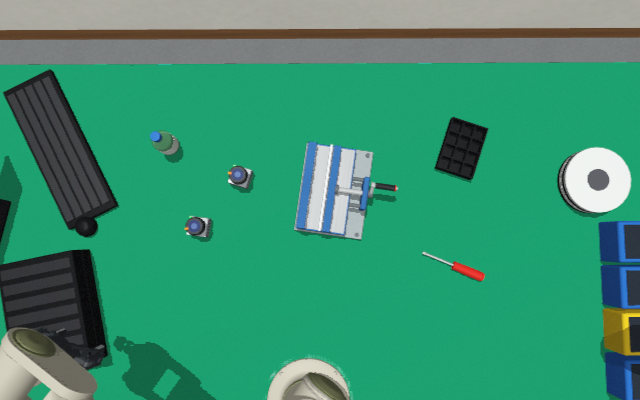

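```bash
cat > h.py <<'E'
from rig import env
import cv2,numpy as np
from scipy.spatial.transform import Rotation as Ro
np.set_printoptions(precision=4,suppress=True)
def shot(n,save=None):
    c=env.get_image(n)
    if save: cv2.imwrite(f"pics/{save}.png",c["image"][:,:,::-1])
    return c
def f(c): return 200/np.tan(np.radians(c["fov_y"])/2)
def cast(c,px,z):
    R=np.array(c["R"]);t=np.array(c["t"]);px=np.atleast_2d(px).astype(float)
    d=np.c_[(px[:,0]-c["cx"])/f(c),(px[:,1]-c["cy"])/f(c),np.ones(len(px))]@R
    o=-R.T@t
    return o+d*((z-o[2])/d[:,2])[:,None]
def proj(c,X):
    p=np.atleast_2d(X)@np.array(c["R"]).T+np.array(c["t"])
    return np.c_[p[:,0]/p[:,2]*f(c)+c["cx"],p[:,1]/p[:,2]*f(c)+c["cy"]]
def hsv(c): return cv2.cvtColor(c["image"],cv2.COLOR_RGB2HSV)
def pose(): 
    s=env.observe();return np.array(s["position"]),np.array(s["tool_rot"]),s
def down(yaw):  # tool x down, tool y at world angle yaw (deg)
    a=np.radians(yaw);x=np.array([0,0,-1.]);y=np.array([np.cos(a),np.sin(a),0]);return np.c_[x,y,np.cross(x,y)]
def to(target,yaw=None,base=None):
    """shift (cm) and rotvec from base pose (p,R) (default: measured) to target, tool y at yaw"""
    p,R=base if base else pose()[:2]
    v=R.T@(np.array(target)-p)*100
    r=np.zeros(3) if yaw is None else Ro.from_matrix(R.T@down(yaw)).as_rotvec()
    print("shift",v.round(2),"rot",r.round(3),"rows>=",max(np.linalg.norm(v)/4.17,np.degrees(np.linalg.norm(r))/7.16).round(1))
E
python3 - <<'E'
from h import *
for n,pts in(("top",dict(foot=[(308,142),(372,150),(361,240),(295,234)],cams=[(239,176),(197,227)],h=[(398,188)])),("scene",dict(foot=[(239,208),(283,248),(348,200),(303,164)],cams=[(366,251),(432,236)],h=[(249,161)]))):
    c=shot(n)
    print(n,"foot",cast(c,pts["foot"],.015)[:,:2].round(3).tolist(),"cams",cast(c,pts["cams"],.07)[:,:2].round(3).tolist(),"handle",cast(c,pts["h"],.06)[:,:2].round(3).tolist())
c=shot("wrist");print(c["fov_y"],c["cx"],c["cy"]);p,R,_=pose();o=-np.array(c["R"]).T@c["t"];print("cam in tool",R.T@(o-p),R.T@np.array(c["R"]).T)
E
```

```text
top foot [[0.715, -0.002], [0.691, -0.183], [0.438, -0.149], [0.455, 0.035]] cams [[0.611, 0.183], [0.474, 0.294]] handle [[0.578, -0.247]]
scene foot [[0.683, -0.182], [0.709, -0.003], [0.477, 0.047], [0.445, -0.138]] cams [[0.617, 0.188], [0.48, 0.299]] handle [[0.561, -0.246]]
67.57939660746987 316.7403574579095 199.21938890596965
cam in tool [-0.132  -0.0003 -0.0767] [[ 0.0002 -0.2994  0.9541]
 [ 1.     -0.0007 -0.0004]
 [ 0.0008  0.9541  0.2994]]
```

```bash
cat >> h.py <<'E'
def plan(*wps,step=.18,ang=32,start=None):
    """wps: (xyz,yaw); prints per call the shift (cm) and turn, from the ideal pose before it"""
    p,R=start if start else pose()[:2]; p=np.array(p)
    for q,yaw in wps:
        q=np.array(q,float);T=down(yaw);rv=Ro.from_matrix(R.T@T).as_rotvec()
        n=int(np.ceil(max(np.linalg.norm(q-p)/step,np.degrees(np.linalg.norm(rv))/ang,.01)))
        p0,R0=p,R
        for i in range(1,n+1):
            p1=p0+(q-p0)*i/n;R1=R0@Ro.from_rotvec(rv*i/n).as_matrix()
            v=R.T@(p1-p)*100
            print("call",v.round(2),Ro.from_matrix(R.T@R1).as_rotvec().round(3),"rows",max(np.linalg.norm(v)/4.17,np.degrees(np.linalg.norm(rv/n))/7.16).round(1))
            p,R=p1,R1
E
python3 -c "
from h import *
plan(([.55,-.08,.28],-8))"
```

```text
call [ -0.94 -10.22  13.44] [0.327 0.    0.   ] rows 4.1
call [-0.95 -5.36 16.01] [0.327 0.    0.   ] rows 4.1
call [-0.95  0.08 16.89] [0.327 0.    0.   ] rows 4.1
call [-0.95  5.5  15.97] [0.327 0.    0.   ] rows 4.1
```

Call:
carry_out(
  motion=[
    [[-0.94,-10.2,13.4,0.327,0,0,8.5],[-0.94,-10.2,13.4,0.327,0,0,8.5],[-0.94,-10.2,13.4,0.327,0,0,8.5],[-0.94,-10.2,13.4,0.327,0,0,8.5],[-0.94,-10.2,13.4,0.327,0,0,8.5]],
  ],
)

```text
time_s: 0.67
position: [0.3008, 0.356, 0.2522]
tool_rot: [[0.001, 0.669, 0.743], [-0.001, 0.743, -0.669], [-1.0, -0.0, 0.002]]
ft_force: [0.8, 0.3, 0.2]
grip_width: 0.0849
```

Call:
carry_out(
  motion=[
    [[-0.95,-5.4,16.0,0.327,0,0,8.5],[-0.95,-5.4,16.0,0.327,0,0,8.5],[-0.95,-5.4,16.0,0.327,0,0,8.5],[-0.95,-5.4,16.0,0.327,0,0,8.5],[-0.95,-5.4,16.0,0.327,0,0,8.5]],
  ],
)

```text
time_s: 1.08
position: [0.3847, 0.209, 0.2615]
tool_rot: [[0.002, 0.873, 0.488], [-0.001, 0.488, -0.873], [-1.0, 0.001, 0.002]]
ft_force: [-0.1, 0.5, 0.3]
grip_width: 0.0853
```

Call:
carry_out(
  motion=[
    [[-0.95,0.1,16.9,0.327,0,0,8.5],[-0.95,0.1,16.9,0.327,0,0,8.5],[-0.95,0.1,16.9,0.327,0,0,8.5],[-0.95,0.1,16.9,0.327,0,0,8.5],[-0.95,0.1,16.9,0.327,0,0,8.5]],
  ],
)

```text
time_s: 1.5
position: [0.4688, 0.0623, 0.2706]
tool_rot: [[0.001, 0.983, 0.183], [-0.001, 0.183, -0.983], [-1.0, 0.001, 0.002]]
ft_force: [-0.7, 0.0, -1.1]
grip_width: 0.0849
```

Call:
carry_out(
  motion=[
    [[-0.95,5.5,16.0,0.327,0,0,8.5],[-0.95,5.5,16.0,0.327,0,0,8.5],[-0.95,5.5,16.0,0.327,0,0,8.5],[-0.95,5.5,16.0,0.327,0,0,8.5],[-0.95,5.5,16.0,0.327,0,0,8.5]],
  ],
)

```text
time_s: 1.92
position: [0.5525, -0.0847, 0.2793]
tool_rot: [[0.0, 0.99, -0.142], [-0.001, -0.142, -0.99], [-1.0, 0.0, 0.001]]
ft_force: [-0.5, -0.6, -0.1]
grip_width: 0.0848
```

```bash
python3 - <<'E'
from h import *
c=shot("wrist","w1");p,R,s=pose();print(p,R,s["time_s"],s["q"],s["ft_force"]);import pickle;pickle.dump(c,open("w1.pkl","wb"))
E
```

```text
[ 0.5513 -0.0825  0.2792] [[-0.0009  0.9901 -0.1406]
 [ 0.0001 -0.1406 -0.9901]
 [-1.     -0.0009  0.    ]] 1.9667 [-20.6683  21.2793  69.0271  -0.0126  89.7411 -12.5875] [-0.6939  0.0062  0.4615]
```

View pics/w1.png

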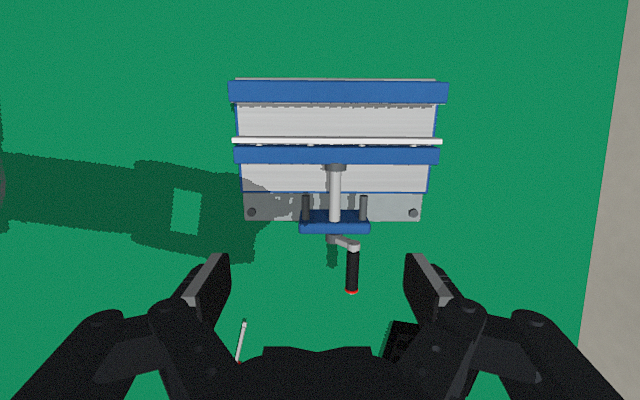

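```bash
python3 - <<'E'
from h import *
import pickle;c=pickle.load(open("w1.pkl","rb"));H=hsv(c)
b=cv2.inRange(H,(105,120,60),(125,255,255))
n,l,st,ce=cv2.connectedComponentsWithStats(b)
for i in range(1,n):
    if st[i,4]>300:
        ys,xs=np.where(l==i);r=cv2.minAreaRect(np.c_[xs,ys].astype(np.float32));bx=cv2.boxPoints(r)
        print(st[i],r);print(cast(c,bx,.073)[:,:2].tolist())
w=cv2.inRange(H,(0,0,215),(180,40,255));n,l,st,ce=cv2.connectedComponentsWithStats(w)
for i in range(1,n):
    if st[i,4]>150: print("white",st[i],ce[i])
r=cv2.inRange(H,(0,150,80),(8,255,255))|cv2.inRange(H,(172,150,80),(180,255,255));ys,xs=np.where(r>0);print("red",xs.mean(),ys.mean(),xs.min(),xs.max())
k=cv2.inRange(c["image"],(0,0,0),(50,50,50))[245:300,340:365];ys,xs=np.where(k>0);print("handle dark",xs.min()+340,xs.max()+340,ys.min()+245,ys.max()+245)
for z in(.06,.07,.08,.09): print(z,cast(c,[(xs.mean()+340,ys.mean()+245),(335,238)],z))
E
```

```text
[ 228   80  221   23 4744] ((337.94744873046875, 91.22615814208984), (220.0479736328125, 21.96807861328125), 0.4476141631603241)
[[0.46900286816504305, 0.008429638254398882], [0.4742629054998941, 0.029897199050824608], [0.7037543058661865, -0.004843506658637819], [0.7033111278297175, -0.027081854852525365]]
[ 233  143  207   51 4087] ((335.8145751953125, 168.48779296875), (206.04058837890625, 48.95616149902344), 0.5906571745872498)
[[0.4510781120795633, -0.09138798098553594], [0.46455030929024277, -0.03567815998714696], [0.6929916666386955, -0.07096072175149368], [0.6912144672484408, -0.12861876522194787]]
[ 299  210   71   24 1264] ((333.9999694824219, 221.5), (69.99998474121094, 22.999996185302734), -0.0)
[[0.5201091532449744, -0.15450021608834938], [0.5249169672071691, -0.12486368017005069], [0.6080983244363831, -0.13684886660896203], [0.6053819010684495, -0.1667891957780186]]
white [232 138 210   6 957] [337.2226 140.7806]
red 330.3488372093023 304.30232558139534 238 357
handle dark 346 358 251 290
0.06 [[ 0.5796 -0.224   0.06  ]
 [ 0.5631 -0.1736  0.06  ]]
0.07 [[ 0.5791 -0.2179  0.07  ]
 [ 0.5631 -0.1689  0.07  ]]
0.08 [[ 0.5786 -0.2118  0.08  ]
 [ 0.5631 -0.1642  0.08  ]]
0.09 [[ 0.5782 -0.2056  0.09  ]
 [ 0.5631 -0.1595  0.09  ]]
```

```bash
cat >> h.py <<'E'
YAW=-8.6
VO=np.array([.5770,-.0686,0]);VR=Ro.from_euler('z',YAW,degrees=True).as_matrix()
def V(x,y,z): return VO+VR@np.array([x,y,z])/1000   # vise mm -> world m
def crank(a0,steps,r=3.2):
    """rows per call of 5; a0 rad, steps list of rad; shifts x(down),y in cm from each call's start"""
    a=a0
    for k in range(0,len(steps),5):
        b=a;out=[]
        for d in steps[k:k+5]:
            b+=d;out.append([round(float(-r*(np.cos(b)-np.cos(a))),2),round(float(r*(np.sin(b)-np.sin(a))),2)])
        print(out,"-> a=%.3f"%b);a=b
E
python3 - <<'E'
from h import *
plan((V(22,-139,150),YAW),(V(22,-139,76),YAW))
crank(13.33,[-.3491]*35+[-.3]*2)
E
```

```text
call [6.46 2.22 6.09] [0.005 0.    0.   ] rows 2.2
call [6.46 2.24 6.08] [0.005 0.    0.   ] rows 2.2
call [ 7.4 -0.  -0. ] [ 0. -0.  0.] rows 1.8
[[-0.62, -0.92], [-0.88, -2.0], [-0.76, -3.11], [-0.27, -4.11], [0.53, -4.87]] -> a=11.585
[[1.02, -0.45], [2.13, -0.52], [3.19, -0.21], [4.09, 0.45], [4.71, 1.37]] -> a=9.839
[[0.26, 1.08], [0.14, 2.18], [-0.35, 3.18], [-1.15, 3.95], [-2.17, 4.4]] -> a=8.094
[[-1.11, 0.07], [-2.18, -0.24], [-3.07, -0.9], [-3.69, -1.82], [-3.95, -2.9]] -> a=6.348
[[0.12, -1.1], [0.61, -2.1], [1.42, -2.87], [2.44, -3.32], [3.54, -3.39]] -> a=4.603
[[1.07, 0.31], [1.96, 0.97], [2.58, 1.89], [2.84, 2.97], [2.72, 4.08]] -> a=2.857
[[-0.49, 1.0], [-1.3, 1.76], [-2.31, 2.21], [-3.42, 2.28], [-4.49, 1.97]] -> a=1.112
[[-0.78, -0.55], [-1.37, -1.3]] -> a=0.512
```

Call:
carry_out(
  motion=[
    [[6.46,2.22,6.1,0.005,0,0,6],[6.46,2.22,6.1,0.005,0,0,6],[12.9,4.46,12.2,0.01,0,0,6],[12.9,4.46,12.2,0.01,0,0,6],[12.9,4.46,12.2,0.01,0,0,6]],
  ],
)

```text
time_s: 2.38
position: [0.5765, -0.2077, 0.1471]
tool_rot: [[-0.005, 0.989, -0.148], [0.003, -0.148, -0.989], [-1.0, -0.005, -0.002]]
ft_force: [-0.8, 0.1, -0.9]
grip_width: 0.0599
```

```bash
python3 - <<'E'
from h import *
c=shot("wrist","w2");print(pose()[0],"want",V(22,-139,150),c["t"]);plan((V(22,-139,76),YAW))
import pickle;pickle.dump(c,open("w2.pkl","wb"))
print(proj(c,[V(22,-139,83),V(22,-166,83),V(22,-112,83),V(0,-112,60)]))
E
```

```text
[ 0.5764 -0.2082  0.1464] want [ 0.578  -0.2093  0.15  ] [-0.5999 -0.1256  0.2568]
call [7.04 0.22 0.1 ] [ 0.001 -0.002  0.006] rows 1.7
[[320.1086 221.2828]
 [319.9607 255.7274]
 [320.2682 184.1031]
 [290.7955 176.4099]]
```

View pics/w2.png

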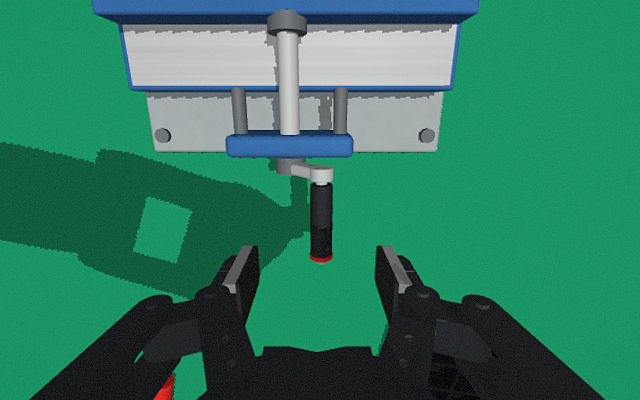

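Call:
carry_out(
  motion=[
    [[3.5,0.2,0.1,0,0,0,6],[7.0,0.2,0.1,0,0,0,6],[7.0,0.2,0.1,0,0,0,6],[7.0,0.2,0.1,0,0,0,3],[7.0,0.2,0.1,0,0,0,1]],
  ],
  grip_force=50,
)

```text
time_s: 2.85
position: [0.5803, -0.2075, 0.0839]
tool_rot: [[0.003, 0.989, -0.146], [-0.002, -0.146, -0.989], [-1.0, 0.003, 0.001]]
ft_force: [0.1, 0.8, -0.1]
grip_width: 0.0371
```

Call:
carry_out(
  motion=[
    [[0,0,0,0,0,0,1],[0,0,0,0,0,0,1],[0,0,0,0,0,0,1],[0,0,0,0,0,0,1]],
  ],
)

```text
time_s: 3.18
position: [0.5796, -0.2081, 0.0833]
tool_rot: [[0.002, 0.989, -0.147], [-0.001, -0.147, -0.989], [-1.0, 0.002, 0.001]]
ft_force: [-2.7, 1.2, 6.1]
grip_width: 0.014
```

```bash
python3 - <<'E'
from h import *
p,R,s=pose();d=VR.T@(p-VO)*1000;print(d,s["ft_force"],s["wrist_torque"],s["grip_width"],"a",np.arcsin(d[0]/32))
E
```

```text
[  23.4761 -137.5632   83.3446] [-2.7277  1.2174  6.0684] [ 0.3298  0.4579 -0.0048] 0.013968929288125135 a 0.8236460779201319
```

Call:
carry_out(
  motion=[
    [[-0.62,-0.92,0,0,0,0,1],[-0.88,-2.0,0,0,0,0,1],[-0.76,-3.11,0,0,0,0,1],[-0.27,-4.11,0,0,0,0,1],[0.53,-4.87,0,0,0,0,1]],
  ],
)

```text
time_s: 3.6
position: [0.5323, -0.2012, 0.0806]
tool_rot: [[0.007, 0.989, -0.147], [-0.004, -0.147, -0.989], [-1.0, 0.007, 0.002]]
ft_force: [-5.2, 5.0, 18.0]
grip_width: 0.014
```

```bash
python3 - <<'E'
from h import *
p,R,s=pose();d=VR.T@(p-VO)*1000;print(d,s["ft_force"],s["wrist_torque"],s["grip_width"])
c=shot("wrist","w3")
E
```

```text
[ -24.3957 -137.8098   80.5596] [-5.2011  4.9784 18.0139] [ 0.9117  0.8357 -0.0565] 0.013951843068698896
```

View pics/w3.png

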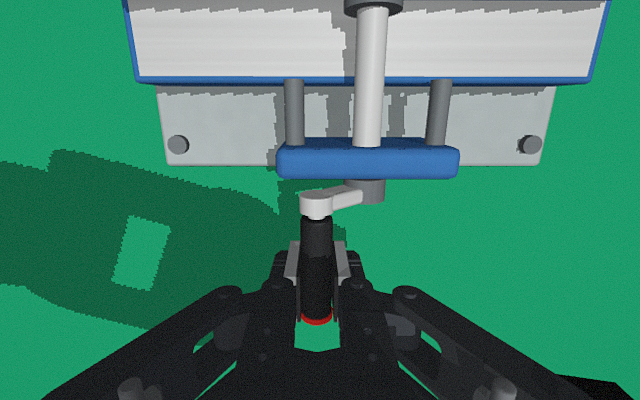

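Call:
carry_out(
  motion=[
    [[1.02,-0.45,0,0,0,0,1],[2.13,-0.52,0,0,0,0,1],[3.19,-0.21,0,0,0,0,1],[4.09,0.45,0,0,0,0,1],[4.71,1.37,0,0,0,0,1]],
  ],
)

```text
time_s: 4.07
position: [0.5454, -0.2029, 0.0308]
tool_rot: [[0.003, 0.989, -0.148], [-0.001, -0.148, -0.989], [-1.0, 0.003, 0.0]]
ft_force: [-1.8, 6.3, 22.5]
grip_width: 0.0141
```

Call:
carry_out(
  motion=[
    [[0.26,1.08,0,0,0,0,1],[0.14,2.18,0,0,0,0,1],[-0.35,3.18,0,0,0,0,1],[-1.15,3.95,0,0,0,0,1],[-2.17,4.4,0,0,0,0,1]],
  ],
)

```text
time_s: 4.48
position: [0.5865, -0.209, 0.0499]
tool_rot: [[-0.006, 0.989, -0.147], [0.002, -0.147, -0.989], [-1.0, -0.006, -0.001]]
ft_force: [-5.1, -0.1, -9.1]
grip_width: 0.0137
```

Call:
carry_out(
  motion=[
    [[-1.11,0.07,0,0,0,0,1],[-2.18,-0.24,0,0,0,0,1],[-3.07,-0.9,0,0,0,0,1],[-3.69,-1.82,0,0,0,0,1],[-3.95,-2.9,0,0,0,0,1]],
  ],
)

```text
time_s: 4.9
position: [0.562, -0.2055, 0.0929]
tool_rot: [[0.009, 0.989, -0.148], [-0.003, -0.148, -0.989], [-1.0, 0.01, 0.001]]
ft_force: [11.2, 2.8, -2.4]
grip_width: 0.0138
```

Call:
carry_out(
  motion=[
    [[0.12,-1.1,0,0,0,0,1],[0.61,-2.1,0,0,0,0,1],[1.42,-2.87,0,0,0,0,1],[2.44,-3.32,0,0,0,0,1],[3.54,-3.39,0,0,0,0,1]],
  ],
)

```text
time_s: 5.32
position: [0.5254, -0.2, 0.0576]
tool_rot: [[0.003, 0.989, -0.147], [-0.002, -0.147, -0.989], [-1.0, 0.003, 0.001]]
ft_force: [0.3, 3.2, 9.6]
grip_width: 0.0141
```

```bash
python3 - <<'E'
from h import *
p,R,s=pose();d=VR.T@(p-VO)*1000;print(d,s["ft_force"],s["wrist_torque"],s["grip_width"],32*np.sin(4.603),60+32*np.cos(4.603))
E
```

```text
[ -31.3523 -137.6821   57.635 ] [0.3077 3.2423 9.6399] [ 0.6032 -0.0748 -0.0988] 0.014067995239882588 -31.808735651309465 56.50652948128739
```

Call:
carry_out(
  motion=[
    [[1.07,0.31,0,0,0,0,1],[1.96,0.97,0,0,0,0,1],[2.58,1.89,0,0,0,0,1],[2.84,2.97,0,0,0,0,1],[2.72,4.08,0,0,0,0,1]],
  ],
)

```text
time_s: 5.73
position: [0.5656, -0.2058, 0.0298]
tool_rot: [[-0.001, 0.989, -0.147], [0.0, -0.147, -0.989], [-1.0, -0.001, 0.0]]
ft_force: [-15.5, 4.1, 19.5]
grip_width: 0.0138
```

Call:
carry_out(
  motion=[
    [[-0.49,1.0,0,0,0,0,1],[-1.3,1.76,0,0,0,0,1],[-2.31,2.21,0,0,0,0,1],[-3.42,2.28,0,0,0,0,1],[-4.49,1.97,0,0,0,0,1]],
  ],
)

```text
time_s: 6.15
position: [0.5863, -0.209, 0.0732]
tool_rot: [[0.002, 0.989, -0.148], [-0.0, -0.148, -0.989], [-1.0, 0.002, -0.0]]
ft_force: [1.5, -0.1, -12.7]
grip_width: 0.0141
```

Call:
carry_out(
  motion=[
    [[-0.78,-0.55,0,0,0,0,1],[-1.37,-1.3,0,0,0,0,1],[-1.37,-1.3,0,0,0,0,1]],
  ],
)

```text
time_s: 6.4
position: [0.573, -0.2071, 0.0887]
tool_rot: [[0.004, 0.989, -0.148], [-0.002, -0.148, -0.989], [-1.0, 0.004, 0.001]]
ft_force: [-0.3, 1.6, 3.7]
grip_width: 0.0138
```

```bash
python3 - <<'E'
from h import *
p,R,s=pose();d=VR.T@(p-VO)*1000;print(d,s["ft_force"],s["wrist_torque"],s["grip_width"],32*np.sin(.512),60+32*np.cos(.512),s["time_s"])
E
```

```text
[  16.7664 -137.5544   88.7226] [-0.2854  1.5841  3.7188] [ 0.3413 -0.0524 -0.0188] 0.013770885286105492 15.677496268171891 87.89652506606255 6.4
```

```bash
python3 - <<'E'
from h import *
plan(([.573,-.207,.26],YAW),([.54,.28,.28],YAW))
E
```

```text
call [-17.13   0.07   0.  ] [ 0.002  0.001 -0.004] rows 4.1
call [ -0.67  -3.52 -15.89] [ 0.  0. -0.] rows 3.9
call [ -0.67  -3.52 -15.89] [ 0.  0. -0.] rows 3.9
call [ -0.67  -3.52 -15.89] [ 0.  0. -0.] rows 3.9
```

Call:
carry_out(
  motion=[
    [[0,0,0,0,0,0,6],[0,0,0,0,0,0,6],[0,0,0,0,0,0,6],[-2,0,0,0,0,0,6],[-4,0,0,0,0,0,6]],
  ],
)

```text
time_s: 6.82
position: [0.5724, -0.2071, 0.1256]
tool_rot: [[-0.003, 0.989, -0.148], [0.001, -0.148, -0.989], [-1.0, -0.003, -0.001]]
ft_force: [0.3, 0.1, 0.3]
grip_width: 0.0602
```

Call:
carry_out(
  motion=[
    [[-13,0,0,0,0,0,8.5],[-13,0,0,0,0,0,8.5],[-13,0,0,0,0,0,8.5],[-13,0,0,0,0,0,8.5]],
  ],
)

```text
time_s: 7.15
position: [0.5745, -0.2081, 0.2642]
tool_rot: [[0.011, 0.989, -0.147], [-0.007, -0.147, -0.989], [-1.0, 0.012, 0.005]]
ft_force: [0.2, -0.4, 0.2]
grip_width: 0.0851
```

Call:
carry_out(
  motion=[
    [[-0.7,-3.5,-15.9,0,0,0,8.5],[-0.7,-3.5,-15.9,0,0,0,8.5],[-0.7,-3.5,-15.9,0,0,0,8.5],[-0.7,-3.5,-15.9,0,0,0,8.5]],
  ],
)

```text
time_s: 7.48
position: [0.5612, -0.0429, 0.2631]
tool_rot: [[0.0, 0.989, -0.148], [-0.0, -0.148, -0.989], [-1.0, 0.0, 0.0]]
ft_force: [-0.2, -0.8, 1.0]
grip_width: 0.0853
```

Call:
carry_out(
  motion=[
    [[-0.7,-3.5,-15.9,0,0,0,8.5],[-0.7,-3.5,-15.9,0,0,0,8.5],[-0.7,-3.5,-15.9,0,0,0,8.5],[-0.7,-3.5,-15.9,0,0,0,8.5]],
  ],
)

```text
time_s: 7.82
position: [0.55, 0.1199, 0.2702]
tool_rot: [[0.0, 0.989, -0.147], [-0.0, -0.147, -0.989], [-1.0, 0.0, 0.0]]
ft_force: [0.2, 0.4, -0.8]
grip_width: 0.0848
```

Call:
carry_out(
  motion=[
    [[-0.7,-3.5,-15.9,0,0,0,8.5],[-0.7,-3.5,-15.9,0,0,0,8.5],[-0.7,-3.5,-15.9,0,0,0,8.5],[-0.7,-3.5,-15.9,0,0,0,8.5],[-0.7,-3.5,-15.9,0,0,0,8.5]],
  ],
)

```text
time_s: 8.23
position: [0.5381, 0.2858, 0.2768]
tool_rot: [[0.0, 0.99, -0.141], [0.002, -0.141, -0.99], [-1.0, -0.0, -0.002]]
ft_force: [0.8, 0.8, -0.8]
grip_width: 0.0849
```

```bash
python3 - <<'E'
from h import *
c=shot("wrist","w4");print(pose()[0])
import pickle;pickle.dump(c,open("w4.pkl","wb"))
E
```

```text
[0.5387 0.2831 0.2766]
```

View pics/w4.png

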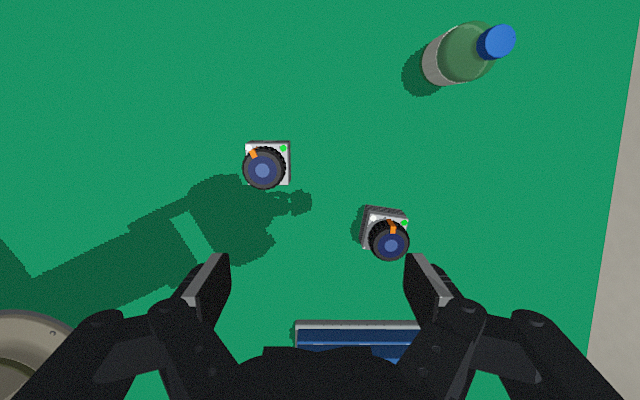

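```bash
cat >> h.py <<'E'
def blobs(m,amin=8):
    n,l,st,ce=cv2.connectedComponentsWithStats(m);return [(ce[i],st[i,4],st[i,:4].tolist()) for i in range(1,n) if st[i,4]>=amin]
def look(c):
    H=hsv(c);im=c["image"]
    g=blobs(cv2.inRange(H,(50,180,190),(75,255,255)));o=blobs(cv2.inRange(H,(5,160,150),(20,255,255)));b=blobs(cv2.inRange(H,(105,60,50),(125,180,200)),60)
    for nm,L,z in(("green",g,.042),("orange",o,.061),("lens",b,.075)):
        for ce,a,bb in L: print(nm,ce.round(1),a,bb,cast(c,ce,z)[0].round(4))
    gray=cv2.inRange(H,(0,0,120),(180,45,255))
    for ce,a,bb in blobs(gray,60): print("grey",ce.round(1),a,bb)
E
python3 - <<'E'
from h import *
import pickle;c=pickle.load(open("w4.pkl","rb"));look(c)
E
```

```text
green [282.8 147.4] 26 [280, 145, 6, 6] [0.5007 0.3194 0.042 ]
green [403.9 222.1] 24 [401, 220, 7, 5] [0.6415 0.2003 0.042 ]
orange [252.7 153.3] 49 [249, 149, 8, 10] [0.4673 0.3198 0.061 ]
orange [392.6 229.5] 45 [390, 225, 6, 9] [0.622  0.2006 0.061 ]
lens [261.9 169.9] 658 [248, 156, 29, 29] [0.4771 0.3014 0.075 ]
lens [390.5 245.2] 524 [377, 232, 28, 26] [0.6151 0.1866 0.075 ]
lens [358.9 340.9] 1699 [297, 329, 121, 36] [0.562 0.048 0.075]
grey [621.5 261.7] 10591 [586, 20, 54, 380]
grey [433.9  61.9] 329 [422, 27, 38, 57]
grey [272.7 155.7] 392 [245, 143, 44, 42]
grey [378.3 224.1] 319 [362, 213, 46, 37]
grey [189.6 300.5] 79 [182, 297, 13, 9]
grey [443.6 300.3] 81 [439, 296, 14, 10]
grey [ 29.9 333.4] 1407 [0, 318, 66, 36]
grey [356.  326.6] 488 [295, 325, 125, 5]
```

```bash
python3 - <<'E'
from h import *
plan(([.477,.3015,.15],-7.9),([.477,.3015,.026],-7.9))
E
```

```text
call [12.66 -6.36 -0.94] [-0.005 -0.     0.   ] rows 3.4
call [12.4 -0.   0. ] [ 0. -0.  0.] rows 3.0
```

Call:
carry_out(
  motion=[
    [[12.7,-6.35,-0.95,0,0,0,8.5],[12.7,-6.35,-0.95,0,0,0,8.5],[12.7,-6.35,-0.95,0,0,0,8.5],[12.7,-6.35,-0.95,0,0,0,8.5],[12.7,-6.35,-0.95,0,0,0,8.5]],
  ],
)

```text
time_s: 8.7
position: [0.4752, 0.2977, 0.1465]
tool_rot: [[-0.008, 0.989, -0.147], [-0.003, -0.147, -0.989], [-1.0, -0.007, 0.004]]
ft_force: [0.3, 0.6, -0.1]
grip_width: 0.0853
```

```bash
python3 - <<'E'
from h import *
c=shot("wrist","w5");print(pose()[0]);look(c);plan(([.477,.3015,.026],-7.9))
print("top");look(shot("top"))
E
```

```text
[0.4775 0.298  0.1492]
green [345.6 172.2] 73 [341, 168, 10, 10] [0.5008 0.3187 0.042 ]
green [517.  277.8] 50 [513, 275, 9, 7] [0.642  0.1997 0.042 ]
orange [306.2 184.7] 119 [300, 178, 13, 15] [0.4693 0.3179 0.061 ]
orange [515.  296.2] 90 [510, 291, 11, 11] [0.6287 0.1958 0.061 ]
lens [319.7 209.9] 1561 [297, 188, 46, 44] [0.4772 0.3015 0.075 ]
lens [506.9 309.2] 345 [490, 301, 39, 18] [0.6138 0.1956 0.075 ]
grey [589.1   9.8] 163 [573, 1, 35, 18]
grey [591.3  44.2] 1768 [561, 0, 79, 73]
grey [316.5 172.4] 607 [288, 165, 65, 26]
grey [483.2 274.3] 541 [460, 265, 63, 31]
grey [189.4 300.4] 81 [181, 297, 14, 9]
grey [443.7 300.4] 79 [439, 297, 14, 9]
call [12.32 -0.07 -0.36] [-0.01   0.002  0.002] rows 3.0
top
lens [324.7 189.5] 1539 [296, 142, 60, 93] [ 0.5731 -0.0473  0.075 ]
lens [237.1 174. ] 116 [231, 168, 13, 13] [0.6159 0.1873 0.075 ]
lens [364.  193.7] 203 [359, 177, 10, 34] [ 0.5616 -0.1525  0.075 ]
lens [195.4 225.2] 87 [191, 220, 10, 12] [0.4791 0.2973 0.075 ]
lens [632.1 240.8] 434 [624, 225, 16, 34] [ 0.4325 -0.8654  0.075 ]
lens [633.1 286.9] 432 [626, 270, 14, 36] [ 0.3109 -0.8616  0.075 ]
lens [634.4 320.6] 81 [630, 317, 10, 9] [ 0.2233 -0.8604  0.075 ]
lens [635.5 386.2] 164 [632, 373, 8, 27] [ 0.0548 -0.8544  0.075 ]
grey [315.1  14. ] 18495 [0, 0, 640, 30]
grey [319.3  50.6] 15359 [0, 38, 640, 26]
grey [171.5 147.6] 96 [160, 136, 18, 19]
grey [326.3 188.5] 2698 [305, 145, 43, 88]
grey [597.4 179.6] 3041 [565, 148, 66, 65]
grey [357.6 194.8] 1198 [336, 150, 37, 89]
grey [157.6 276.3] 8469 [113, 190, 85, 172]
grey [437.6 258.5] 61 [422, 252, 32, 14]
grey [163.1 379.2] 3111 [110, 350, 92, 50]
grey [305.9 376. ] 1541 [267, 358, 83, 42]
grey [311.2 391.5] 662 [285, 381, 52, 19]
grey [ 97.9 394.5] 255 [75, 385, 39, 15]
```

Call:
carry_out(
  motion=[
    [[6,-0.05,-0.3,0,0,0,8.5],[10,-0.05,-0.35,0,0,0,8.5],[12.3,-0.05,-0.35,0,0,0,8.5],[12.3,-0.05,-0.35,0,0,0,8.5],[12.3,-0.05,-0.35,0,0,0,4]],
  ],
  grip_force=60,
)

```text
time_s: 9.22
position: [0.4793, 0.302, 0.0277]
tool_rot: [[-0.0, 0.989, -0.148], [-0.0, -0.148, -0.989], [-1.0, -0.0, 0.0]]
ft_force: [0.0, 0.1, -0.1]
grip_width: 0.0754
```

Call:
carry_out(
  motion=[
    [[0,0,0,0,0,0,4],[0,0,0,0,0,0,4],[0,0,0,0,0,0,4],[0,0,0,0,0,0,4],[0,0,0,0,0,0,4]],
  ],
)

```text
time_s: 9.63
position: [0.4796, 0.3029, 0.0306]
tool_rot: [[0.006, 0.989, -0.147], [0.002, -0.147, -0.989], [-1.0, 0.005, -0.003]]
ft_force: [-1.5, -0.2, 7.2]
grip_width: 0.0508
```

Call:
carry_out(
  motion=[
    [[-3,0,0,0,0,0,4],[-7,0,0,0,0,0,4],[-11,0,0,0,0,0,4],[-14,0,0,0,0,0,4],[-14,0,0,0,0,0,4]],
  ],
)

```text
time_s: 10.05
position: [0.4805, 0.3033, 0.1757]
tool_rot: [[0.014, 0.989, -0.147], [0.005, -0.147, -0.989], [-1.0, 0.013, -0.007]]
ft_force: [1.2, 0.2, -2.7]
grip_width: 0.0505
```

```bash
python3 - <<'E'
from h import *
p,R,s=pose();print(p,R[:,1],s["ft_force"],s["grip_width"]);look(shot("wrist","w6"))
plan((V(-50,32,170),YAW),(V(-50,32,74),YAW))
E
```

```text
[0.4805 0.3033 0.1757] [ 0.989  -0.1472  0.0132] [ 1.1741  0.1915 -2.7272] 0.050499596063015746
green [364.  241.9] 244 [355, 234, 19, 17] [0.5203 0.2469 0.042 ]
green [488.5 266.9] 43 [485, 264, 8, 7] [0.6419 0.2    0.042 ]
orange [289.5 286.6] 480 [276, 245, 27, 59] [0.4433 0.221  0.061 ]
orange [483.9 280.9] 80 [479, 270, 10, 17] [0.6271 0.1981 0.061 ]
lens [485.6 296.2] 369 [468, 286, 30, 24] [0.6211 0.1919 0.075 ]
lens [317.2 324.7] 3974 [271, 295, 93, 57] [0.4643 0.1854 0.075 ]
lens [450.7 395.4] 231 [429, 391, 44, 9] [0.5872 0.0772 0.075 ]
grey [548.1  54.5] 2769 [521, 5, 75, 84]
grey [314.8 243.5] 2394 [258, 226, 138, 51]
grey [453.5 270.3] 582 [432, 256, 62, 44]
grey [244.1 284.5] 65 [237, 281, 12, 10]
grey [389.1 284.1] 64 [385, 280, 12, 10]
grey [444.2 387.8] 204 [423, 385, 42, 6]
grey [ 13.2 394. ] 324 [0, 386, 35, 14]
call [ 0.07  5.07 16.04] [ 0.001 -0.002 -0.004] rows 4.0
call [ 0.08  5.09 16.04] [ 0.001 -0.002 -0.004] rows 4.0
call [ 9.6 -0.  -0. ] [ 0. -0. -0.] rows 2.3
```

View pics/w6.png

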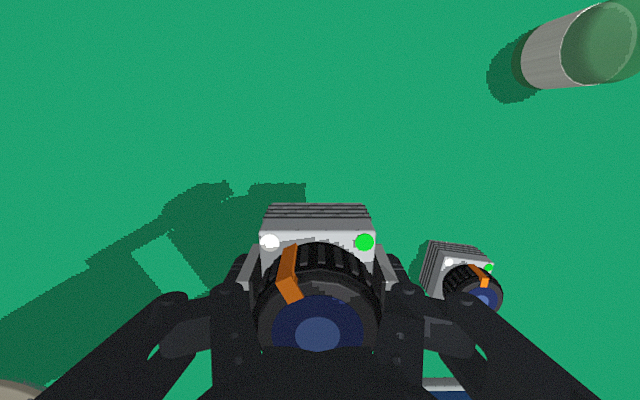

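Call:
carry_out(
  motion=[
    [[0,5.1,16.0,0,0,0,4],[0,5.1,16.0,0,0,0,4],[0,5.1,16.0,0,0,0,4],[0,5.1,16.0,0,0,0,4],[0,5.1,16.0,0,0,0,4]],
  ],
)

```text
time_s: 10.52
position: [0.5056, 0.1306, 0.1664]
tool_rot: [[-0.001, 0.988, -0.153], [-0.002, -0.153, -0.988], [-1.0, -0.001, 0.003]]
ft_force: [0.7, -0.0, -3.7]
grip_width: 0.0507
```

Call:
carry_out(
  motion=[
    [[0,5.1,16.2,0,0,0,4],[0,5.1,16.2,0,0,0,4],[0,5.1,16.2,0,0,0,4],[0,5.1,16.2,0,0,0,4],[0,5.1,16.2,0,0,0,4]],
  ],
)

```text
time_s: 10.93
position: [0.532, -0.0373, 0.1664]
tool_rot: [[-0.0, 0.988, -0.153], [-0.002, -0.153, -0.988], [-1.0, 0.0, 0.002]]
ft_force: [0.7, 0.2, -2.7]
grip_width: 0.0503
```

```bash
python3 - <<'E'
from h import *
p,R,s=pose();d=VR.T@(p-VO)*1000;print(p,d,s["ft_force"],s["grip_width"])
c=shot("wrist","w7");import pickle;pickle.dump(c,open("w7.pkl","wb"))
plan((V(-50,29,82),YAW));print(proj(c,[V(-118,60,73),V(118,60,73),V(-118,-18,73),V(118,-18,73)]))
E
```

```text
[ 0.532  -0.0373  0.1664] [-49.1359  24.2656 166.426 ] [ 0.6719  0.1672 -2.6856] 0.0503343498107808
call [ 8.43  0.01 -0.26] [-0.003  0.001  0.001] rows 2.0
[[226.3288 161.4873]
 [536.9062 160.188 ]
 [235.1948 253.6557]
 [516.6262 252.5609]]
```

View pics/w7.png

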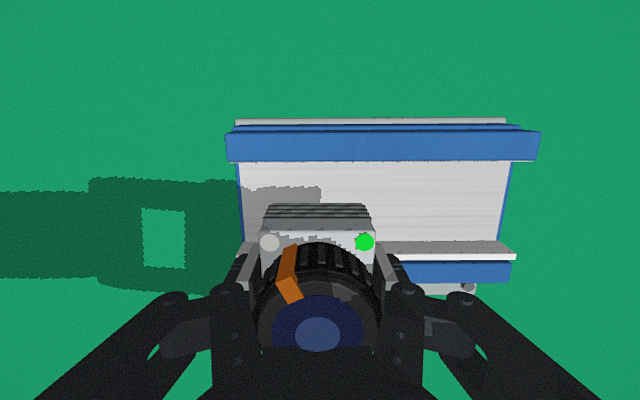

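Call:
carry_out(
  motion=[
    [[3,-0.1,-0.4,0,0,0,4],[6,-0.1,-0.4,0,0,0,4],[8.4,-0.1,-0.4,0,0,0,4],[8.4,-0.1,-0.4,0,0,0,4],[8.4,-0.1,-0.4,0,0,0,4]],
  ],
)

```text
time_s: 11.4
position: [0.5304, -0.0263, 0.0825]
tool_rot: [[-0.003, 0.989, -0.147], [0.001, -0.147, -0.989], [-1.0, -0.003, -0.0]]
ft_force: [0.3, -0.4, -3.7]
grip_width: 0.0503
```

Call:
carry_out(
  motion=[
    [[0.3,0,0,0,0,0,4],[0.4,0,0,0,0,0,4],[0.5,0,0,0,0,0,4],[0.5,0,0,0,0,0,4]],
  ],
)

```text
time_s: 11.73
position: [0.5313, -0.0271, 0.0787]
tool_rot: [[0.001, 0.989, -0.147], [-0.0, -0.147, -0.989], [-1.0, 0.001, 0.0]]
ft_force: [0.2, -0.1, -4.4]
grip_width: 0.0507
```

```bash
python3 - <<'E'
from h import *
p,R,s=pose();d=VR.T@(p-VO)*1000;print(p,d,s["ft_force"],s["grip_width"])
E
```

```text
[ 0.5313 -0.0271  0.0787] [-51.3966  34.2467  78.7311] [ 0.1944 -0.0785 -4.4451] 0.05066300148700672
```

Call:
carry_out(
  motion=[
    [[0,0,0.4,0,0,0,4],[0.2,0,0.4,0,0,0,4],[0.3,0,0.4,0,0,0,4],[0.4,0,0.4,0,0,0,4],[0.4,0,0.4,0,0,0,4]],
  ],
)

```text
time_s: 12.15
position: [0.5306, -0.0315, 0.0756]
tool_rot: [[0.001, 0.989, -0.148], [-0.001, -0.148, -0.989], [-1.0, 0.002, 0.001]]
ft_force: [-5.8, -0.6, 12.0]
grip_width: 0.0507
```

```bash
python3 - <<'E'
from h import *
p,R,s=pose();d=VR.T@(p-VO)*1000;print(p,d,s["ft_force"],s["grip_width"],s["wrist_torque"])
E
```

```text
[ 0.5306 -0.0315  0.0756] [-51.4422  29.7552  75.5608] [-5.8361 -0.5889 12.0366] 0.05070836443760484 [-0.1368  0.8519 -0.0506]
```

Call:
carry_out(
  motion=[
    [[0,0,0,0,0,0,8],[0,0,0,0,0,0,8],[0,0,0,0,0,0,8],[0,0,0,0,0,0,8],[-3,0,0,0,0,0,8.5]],
  ],
)

```text
time_s: 12.57
position: [0.5283, -0.0305, 0.1002]
tool_rot: [[-0.009, 0.989, -0.148], [0.003, -0.148, -0.989], [-1.0, -0.009, -0.001]]
ft_force: [-0.7, 0.3, -1.0]
grip_width: 0.085
```

Call:
carry_out(
  motion=[
    [[-12,0,0,0,0,0,8.5],[-12,0,0,0,0,0,8.5],[-12,0,0,0,0,0,8.5],[-12,0,0,0,0,0,8.5]],
  ],
)

```text
time_s: 12.9
position: [0.5328, -0.0315, 0.2312]
tool_rot: [[0.013, 0.989, -0.147], [-0.004, -0.147, -0.989], [-1.0, 0.013, 0.002]]
ft_force: [0.2, -0.5, 1.3]
grip_width: 0.0852
```

```bash
python3 - <<'E'
from h import *
p,R,s=pose();print(p,s["ft_force"]);shot("wrist","w8");shot("top","t2")
plan(([.615,.1866,.17],-17.6))
E
```

```text
[ 0.5328 -0.0315  0.2312] [ 0.2023 -0.4922  1.3109]
call [  2.75   2.56 -11.38] [ 0.08   0.    -0.001] rows 2.9
call [  2.75   1.65 -11.55] [ 0.08   0.    -0.001] rows 2.9
```

View pics/w8.png

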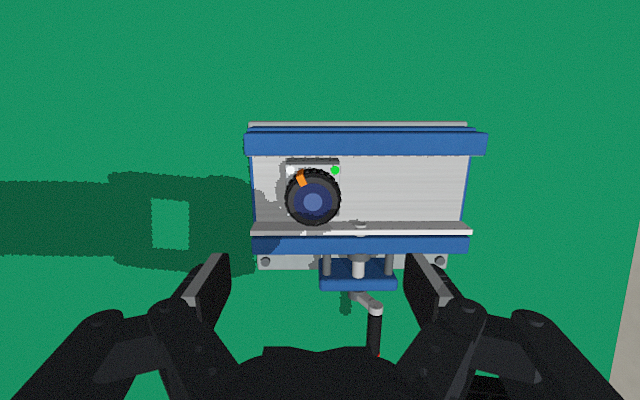

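Call:
carry_out(
  motion=[
    [[2.75,2.55,-11.4,0.08,0,0,8.5],[2.75,2.55,-11.4,0.08,0,0,8.5],[2.75,2.55,-11.4,0.08,0,0,8.5],[2.75,2.55,-11.4,0.08,0,0,8.5]],
  ],
)

```text
time_s: 13.33
position: [0.5723, 0.0829, 0.1926]
tool_rot: [[-0.006, 0.975, -0.222], [0.002, -0.222, -0.975], [-1.0, -0.006, -0.001]]
ft_force: [0.2, 0.4, -0.7]
grip_width: 0.0849
```

Call:
carry_out(
  motion=[
    [[2.75,1.65,-11.5,0.08,0,0,8.5],[2.75,1.65,-11.5,0.08,0,0,8.5],[2.75,1.65,-11.5,0.08,0,0,8.5],[2.75,1.65,-11.5,0.08,0,0,8.5],[2.75,1.65,-11.5,0.08,0,0,8.5]],
  ],
)

```text
time_s: 13.75
position: [0.6138, 0.1875, 0.1661]
tool_rot: [[-0.005, 0.954, -0.301], [-0.001, -0.301, -0.954], [-1.0, -0.004, 0.002]]
ft_force: [-0.1, -1.0, 0.2]
grip_width: 0.085
```

```bash
python3 - <<'E'
from h import *
print(pose()[0]);look(shot("wrist","w9"));plan(([.615,.1866,.03],-17.6))
E
```

```text
[0.6138 0.1875 0.1661]
green [343.2 171.9] 59 [339, 168, 9, 9] [0.6413 0.2004 0.042 ]
orange [316.  180.8] 104 [312, 175, 9, 13] [0.6178 0.2045 0.061 ]
lens [319.4 206.6] 1314 [299, 187, 42, 40] [0.6153 0.187  0.075 ]
lens [348.5 342.8] 1832 [237, 324, 184, 40] [0.6011 0.0522 0.075 ]
grey [315.9 172.4] 526 [290, 166, 60, 25]
grey [189.4 300.4] 81 [181, 297, 14, 9]
grey [443.7 300.4] 79 [439, 297, 14, 9]
grey [326.9 331.6] 987 [237, 318, 180, 30]
call [13.71  0.13 -0.09] [0.    0.002 0.003] rows 3.3
```

Call:
carry_out(
  motion=[
    [[6,0.1,-0.1,0,0,0,8.5],[10,0.1,-0.1,0,0,0,8.5],[13.9,0.1,-0.1,0,0,0,8.5],[13.9,0.1,-0.1,0,0,0,8.5],[13.9,0.1,-0.1,0,0,0,4]],
  ],
  grip_force=60,
)

```text
time_s: 14.22
position: [0.6134, 0.1851, 0.0258]
tool_rot: [[-0.009, 0.952, -0.305], [-0.001, -0.305, -0.952], [-1.0, -0.008, 0.004]]
ft_force: [-0.0, 0.0, 0.0]
grip_width: 0.075
```

Call:
carry_out(
  motion=[
    [[0,0,0,0,0,0,4],[0,0,0,0,0,0,4],[0,0,0,0,0,0,4],[0,0,0,0,0,0,4],[0,0,0,0,0,0,4]],
  ],
)

```text
time_s: 14.63
position: [0.6168, 0.1866, 0.0323]
tool_rot: [[0.004, 0.953, -0.303], [-0.0, -0.303, -0.953], [-1.0, 0.004, -0.001]]
ft_force: [-1.1, -1.7, 8.1]
grip_width: 0.0506
```

Call:
carry_out(
  motion=[
    [[-3,0,0,0,0,0,4],[-7,0,0,0,0,0,4],[-11,0,0,0,0,0,4],[-14,0,0,0,0,0,4],[-14,0,0,0,0,0,4]],
  ],
)

```text
time_s: 15.05
position: [0.618, 0.1873, 0.178]
tool_rot: [[0.013, 0.953, -0.303], [0.002, -0.303, -0.953], [-1.0, 0.012, -0.005]]
ft_force: [0.6, -0.2, -2.0]
grip_width: 0.0505
```

```bash
python3 - <<'E'
from h import *
p,R,s=pose();print(p,R[:,1],s["ft_force"],s["grip_width"]);look(shot("wrist","w10"))
plan((V(50,29,170),YAW))
E
```

```text
[0.618  0.1873 0.178 ] [ 0.9529 -0.303   0.012 ] [ 0.578  -0.2328 -2.0478] 0.0504867825787913
green [363.7 236.1] 239 [355, 228, 18, 17] [0.6494 0.13   0.042 ]
orange [316.  248.5] 12 [316, 243, 1, 12] [0.6037 0.1408 0.061 ]
orange [309.5 276. ] 456 [299, 263, 22, 27] [0.5891 0.1153 0.061 ]
lens [316.9 320.3] 4524 [271, 287, 92, 65] [0.5837 0.0761 0.075 ]
lens [433.9 364.4] 457 [422, 349, 28, 51] [ 0.6788 -0.0107  0.075 ]
grey [637.5 199.5] 1600 [636, 0, 4, 400]
grey [311.2 237.2] 2288 [259, 224, 116, 46]
grey [244.1 284.2] 61 [237, 281, 12, 9]
grey [436.  384.1] 580 [422, 371, 26, 29]
call [ 0.2   4.21 10.96] [-0.079 -0.001 -0.004] rows 2.8
call [ 0.2   3.34 11.26] [-0.079 -0.001 -0.004] rows 2.8
```

Call:
carry_out(
  motion=[
    [[0.2,4.2,11.0,-0.079,0,0,4],[0.2,4.2,11.0,-0.079,0,0,4],[0.2,4.2,11.0,-0.079,0,0,4],[0.2,4.2,11.0,-0.079,0,0,4],[0.2,4.2,11.0,-0.079,0,0,4]],
  ],
)

```text
time_s: 15.52
position: [0.6219, 0.0675, 0.1664]
tool_rot: [[-0.003, 0.973, -0.23], [0.0, -0.23, -0.973], [-1.0, -0.003, 0.0]]
ft_force: [-0.5, 1.1, -3.2]
grip_width: 0.0503
```

Call:
carry_out(
  motion=[
    [[0.2,3.35,11.2,-0.079,0,0,4],[0.2,3.35,11.2,-0.079,0,0,4],[0.2,3.35,11.2,-0.079,0,0,4],[0.2,3.35,11.2,-0.079,0,0,4],[0.2,3.35,11.2,-0.079,0,0,4]],
  ],
)

```text
time_s: 15.93
position: [0.6293, -0.0478, 0.1648]
tool_rot: [[-0.002, 0.989, -0.151], [0.001, -0.151, -0.989], [-1.0, -0.002, -0.001]]
ft_force: [0.1, 1.2, -2.2]
grip_width: 0.0505
```

Call:
carry_out(
  motion=[
    [[0,0,0,0,0,0,4],[0,0,0,0,0,0,4],[0,0,0,0,0,0,4]],
  ],
)

```text
time_s: 16.18
position: [0.6296, -0.0457, 0.1659]
tool_rot: [[-0.0, 0.989, -0.147], [0.0, -0.147, -0.989], [-1.0, -0.0, -0.0]]
ft_force: [0.3, 0.4, -3.3]
grip_width: 0.0507
```

```bash
python3 - <<'E'
from h import *
p,R,s=pose();d=VR.T@(p-VO)*1000;print(p,R[:,1],d,s["ft_force"],s["grip_width"])
look(shot("wrist","w11"));shot("scene","s2")
plan((V(50,29,84),YAW))
E
```

```text
[ 0.6296 -0.0457  0.1659] [ 0.9891 -0.1475 -0.0005] [ 48.5529  30.4892 165.8616] [ 0.264   0.4314 -3.3419] 0.050691540750337015
green [208.3 186.3] 39 [203, 184, 11, 6] [ 0.5354 -0.0235  0.042 ]
green [363.7 236. ] 236 [355, 228, 18, 17] [ 0.6666 -0.0916  0.042 ]
orange [142.3 204.6] 146 [135, 193, 17, 21] [ 0.4847 -0.0267  0.061 ]
orange [316. 246.] 19 [316, 237, 1, 19] [ 0.6225 -0.086   0.061 ]
orange [309.5 276.4] 425 [299, 263, 21, 27] [ 0.6122 -0.115   0.061 ]
lens [253.7 151.2] 10627 [96, 131, 313, 39] [0.5893 0.0047 0.075 ]
lens [394.  208.9] 203 [390, 171, 9, 78] [ 0.6894 -0.0563  0.075 ]
lens [161.7 232.7] 1905 [136, 209, 52, 48] [ 0.5017 -0.0488  0.075 ]
lens [173.4 279.1] 1884 [125, 268, 106, 23] [ 0.4986 -0.0919  0.075 ]
lens [317.  320.5] 4586 [271, 287, 92, 65] [ 0.6135 -0.152   0.075 ]
grey [265.4 127.8] 1487 [130, 125, 269, 8]
grey [624.2 308.8] 6228 [595, 132, 45, 268]
grey [278.9 210.3] 12631 [120, 169, 285, 105]
grey [244.2 284.4] 64 [237, 281, 12, 10]
grey [389.3 284.2] 64 [385, 281, 13, 10]
grey [196.  293.7] 134 [182, 291, 27, 8]
call [8.2  0.13 0.11] [ 0.002 -0.     0.   ] rows 2.0
```

View pics/w11.png

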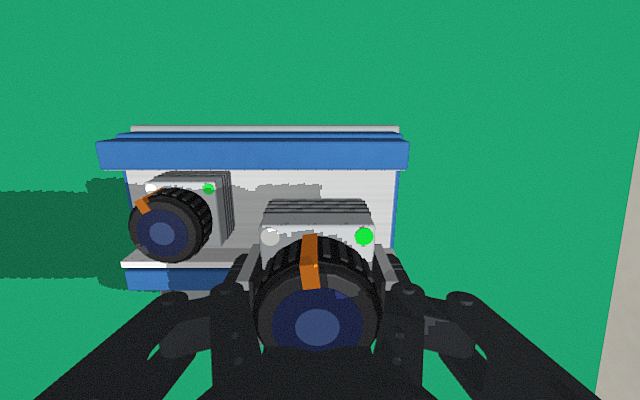

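Call:
carry_out(
  motion=[
    [[3,0.1,0.2,0,0,0,4],[6,0.1,0.2,0,0,0,4],[8.3,0.1,0.2,0,0,0,4],[8.3,0.1,0.2,0,0,0,4],[8.5,0.1,0.2,0,0,0,4]],
  ],
)

```text
time_s: 16.7
position: [0.6305, -0.049, 0.0812]
tool_rot: [[-0.001, 0.989, -0.149], [0.0, -0.149, -0.989], [-1.0, -0.001, -0.0]]
ft_force: [-0.3, -0.2, -2.1]
grip_width: 0.051
```

Call:
carry_out(
  motion=[
    [[0.2,0,0,0,0,0,4],[0.3,0,0,0,0,0,4],[0.4,0,0,0,0,0,4],[0.4,0,0,0,0,0,4]],
  ],
)

```text
time_s: 17.03
position: [0.6306, -0.0494, 0.0777]
tool_rot: [[0.001, 0.989, -0.149], [-0.0, -0.149, -0.989], [-1.0, 0.001, 0.0]]
ft_force: [-0.4, 1.1, -3.4]
grip_width: 0.0507
```

```bash
python3 - <<'E'
from h import *
p,R,s=pose();d=VR.T@(p-VO)*1000;print(p,d,s["ft_force"],s["grip_width"])
E
```

```text
[ 0.6306 -0.0494  0.0777] [50.1185 26.9558 77.7456] [-0.4151  1.12   -3.3641] 0.05071665233960406
```

Call:
carry_out(
  motion=[
    [[0.1,0,0,0,0,0,4],[0.2,0,0,0,0,0,4],[0.3,0,0,0,0,0,4],[0.3,0,0,0,0,0,4]],
  ],
)

```text
time_s: 17.37
position: [0.6307, -0.0495, 0.0771]
tool_rot: [[0.002, 0.989, -0.149], [-0.001, -0.149, -0.989], [-1.0, 0.002, 0.0]]
ft_force: [-7.3, 1.8, 16.8]
grip_width: 0.0508
```

```bash
python3 - <<'E'
from h import *
p,R,s=pose();d=VR.T@(p-VO)*1000;print(p,d,s["ft_force"],s["grip_width"])
E
```

```text
[ 0.6307 -0.0495  0.0771] [50.2261 26.9236 77.1232] [-7.3025  1.8309 16.8047] 0.05082957034481649
```

Call:
carry_out(
  motion=[
    [[0,0,0,0,0,0,8],[0,0,0,0,0,0,8],[0,0,0,0,0,0,8],[0,0,0,0,0,0,8],[-3,0,0,0,0,0,8.5]],
  ],
)

```text
time_s: 17.78
position: [0.628, -0.0489, 0.0991]
tool_rot: [[-0.01, 0.989, -0.15], [0.003, -0.15, -0.989], [-1.0, -0.01, -0.001]]
ft_force: [0.1, 0.2, 0.0]
grip_width: 0.0848
```

Call:
carry_out(
  motion=[
    [[-12,0,0,0,0,0,8.5],[-12,0,0,0,0,0,8.5],[-12,0,0,0,0,0,8.5],[-12,0,0,0,0,0,8.5],[-12,0,0,0,0,0,8.5]],
  ],
)

```text
time_s: 18.2
position: [0.6309, -0.0495, 0.226]
tool_rot: [[0.004, 0.989, -0.149], [-0.001, -0.149, -0.989], [-1.0, 0.004, 0.0]]
ft_force: [-0.4, 0.2, -0.5]
grip_width: 0.0848
```

```bash
python3 - <<'E'
from h import *
p,R,s=pose();print(p,s["ft_force"]);c=shot("wrist","w12");look(c)
print(proj(c,[V(16,-139,88),V(16,-166,88),V(16,-112,88)]))
plan((V(16,-139,160),YAW))
crank(.53,[.3491]*27+[.1]*1)
E
```

```text
[ 0.6309 -0.0495  0.226 ] [-0.4163  0.2464 -0.5413]
green [227.6 167.6] 54 [224, 164, 8, 8] [ 0.5389 -0.0228  0.042 ]
green [338.7 168.7] 54 [335, 165, 9, 8] [ 0.6565 -0.0419  0.042 ]
orange [313.3 176.2] 94 [309, 170, 9, 13] [ 0.629  -0.0416  0.061 ]
orange [179.2 178.2] 85 [174, 172, 12, 13] [ 0.4939 -0.023   0.061 ]
lens [264.1 138.8] 6381 [137, 124, 251, 31] [0.5897 0.0038 0.075 ]
lens [377.9 186.7] 132 [375, 154, 7, 68] [ 0.6906 -0.0584  0.075 ]
lens [193.7 199.9] 1187 [174, 181, 40, 38] [ 0.5087 -0.0442  0.075 ]
lens [316.3 200.8] 1168 [297, 182, 40, 38] [ 0.6288 -0.0636  0.075 ]
lens [271.6 244.9] 3363 [157, 235, 223, 20] [ 0.5754 -0.1042  0.075 ]
lens [273.9 277.9] 1466 [231, 258, 81, 34] [ 0.5702 -0.1432  0.075 ]
grey [608.7 206.1] 23394 [560, 0, 80, 400]
grey [268.1 120.9] 1072 [159, 119, 224, 5]
grey [281.1 191.7] 9348 [153, 153, 229, 83]
grey [340.3 261.1] 869 [308, 254, 66, 16]
grey [271.4 269.5] 205 [265, 261, 13, 18]
grey [189.4 300.4] 81 [181, 297, 14, 9]
grey [281.  309.2] 146 [270, 297, 22, 20]
grey [443.7 300.4] 79 [439, 297, 14, 9]
[[285.3295 335.2026]
 [286.0967 354.7035]
 [284.5237 314.721 ]]
call [ 3.19 -1.69  8.3 ] [ 0. -0. -0.] rows 2.2
call [ 3.19 -1.69  8.3 ] [ 0. -0. -0.] rows 2.2
[[0.72, 0.85], [1.69, 1.4], [2.78, 1.58], [3.88, 1.38], [4.83, 0.82]] -> a=2.276
[[0.71, -0.86], [1.08, -1.9], [1.07, -3.01], [0.69, -4.06], [-0.03, -4.9]] -> a=4.021
[[-0.97, -0.55], [-2.06, -0.73], [-3.16, -0.53], [-4.11, 0.03], [-4.82, 0.88]] -> a=5.766
[[-0.37, 1.05], [-0.37, 2.16], [0.02, 3.2], [0.74, 4.05], [1.71, 4.6]] -> a=7.512
[[1.1, 0.19], [2.19, -0.02], [3.15, -0.58], [3.86, -1.43], [4.23, -2.48]] -> a=9.258
[[-0.01, -1.11], [-0.4, -2.15], [-0.57, -2.42]] -> a=10.056
```

View pics/w12.png

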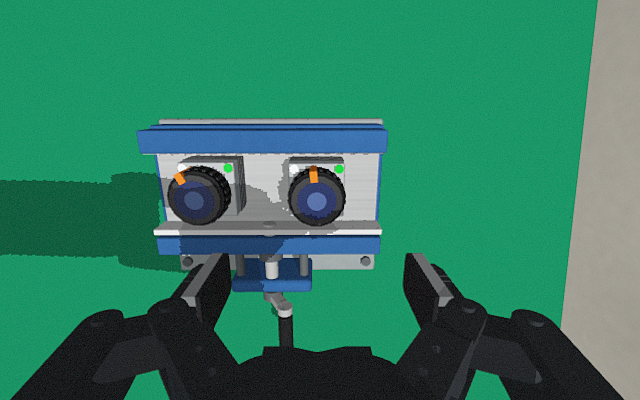

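Call:
carry_out(
  motion=[
    [[3.2,-1.7,8.3,0,0,0,6],[3.2,-1.7,8.3,0,0,0,6],[3.2,-1.7,8.3,0,0,0,6],[6.4,-3.4,16.6,0,0,0,6],[6.4,-3.4,16.6,0,0,0,6]],
  ],
)

```text
time_s: 18.67
position: [0.5736, -0.2022, 0.1607]
tool_rot: [[-0.002, 0.989, -0.148], [0.001, -0.148, -0.989], [-1.0, -0.002, -0.001]]
ft_force: [0.1, -0.7, 0.0]
grip_width: 0.0599
```

Call:
carry_out(
  motion=[
    [[0,0,0,0,0,0,6],[0,0,0,0,0,0,6],[0,0,0,0,0,0,6]],
  ],
)

```text
time_s: 18.92
position: [0.5742, -0.2016, 0.1616]
tool_rot: [[-0.002, 0.989, -0.15], [0.001, -0.15, -0.989], [-1.0, -0.002, -0.001]]
ft_force: [-0.1, -0.8, 0.9]
grip_width: 0.0599
```

```bash
python3 - <<'E'
from h import *
p,R,s=pose();print(p,VR.T@(p-VO)*1000)
plan((V(16,-139,85),YAW))
E
```

```text
[ 0.5742 -0.2016  0.1616] [  17.075  -131.9586  161.6116]
call [ 7.66 -0.09  0.71] [-0.    -0.001  0.002] rows 1.8
```

Call:
carry_out(
  motion=[
    [[3.5,-0.1,0.7,0,0,0,6],[7.6,-0.1,0.7,0,0,0,6],[7.6,-0.1,0.7,0,0,0,6],[7.6,-0.1,0.7,0,0,0,1],[7.6,-0.1,0.7,0,0,0,1]],
  ],
  grip_force=55,
)

```text
time_s: 19.33
position: [0.5734, -0.2085, 0.0886]
tool_rot: [[0.002, 0.989, -0.148], [-0.001, -0.148, -0.989], [-1.0, 0.002, 0.001]]
ft_force: [0.4, -0.2, 0.3]
grip_width: 0.037
```

Call:
carry_out(
  motion=[
    [[0,0,0,0,0,0,1],[0,0,0,0,0,0,1],[0,0,0,0,0,0,1],[0,0,0,0,0,0,1]],
  ],
)

```text
time_s: 19.67
position: [0.5729, -0.209, 0.0888]
tool_rot: [[0.003, 0.989, -0.149], [-0.001, -0.149, -0.989], [-1.0, 0.003, 0.001]]
ft_force: [-2.2, 0.8, 6.6]
grip_width: 0.014
```

Call:
carry_out(
  motion=[
    [[0.72,0.85,0,0,0,0,1],[1.69,1.4,0,0,0,0,1],[2.78,1.58,0,0,0,0,1],[3.88,1.38,0,0,0,0,1],[4.83,0.82,0,0,0,0,1]],
  ],
)

```text
time_s: 20.08
position: [0.5808, -0.21, 0.0401]
tool_rot: [[0.002, 0.989, -0.149], [-0.001, -0.149, -0.989], [-1.0, 0.002, 0.001]]
ft_force: [-8.3, 4.7, 20.3]
grip_width: 0.0134
```

```bash
python3 - <<'E'
from h import *
p,R,s=pose();print(p,VR.T@(p-VO)*1000,s["ft_force"],s["wrist_torque"],"ideal",32*np.sin(2.276),60+32*np.cos(2.276))
E
```

```text
[ 0.5808 -0.21    0.0401] [  24.9438 -139.2517   40.1329] [-8.3282  4.714  20.2557] [0.9149 1.3562 0.0733] ideal 24.367345562848556 39.25795404930544
```

Following the circle well; continue closing.

Call:
carry_out(
  motion=[
    [[0.71,-0.86,0,0,0,0,1],[1.08,-1.9,0,0,0,0,1],[1.07,-3.01,0,0,0,0,1],[0.69,-4.06,0,0,0,0,1],[-0.03,-4.9,0,0,0,0,1]],
  ],
)

```text
time_s: 20.5
position: [0.5335, -0.2031, 0.0396]
tool_rot: [[0.005, 0.989, -0.15], [-0.002, -0.15, -0.989], [-1.0, 0.006, 0.001]]
ft_force: [11.4, 1.1, -4.7]
grip_width: 0.0136
```

Call:
carry_out(
  motion=[
    [[-0.97,-0.55,0,0,0,0,1],[-2.06,-0.73,0,0,0,0,1],[-3.16,-0.53,0,0,0,0,1],[-4.11,0.03,0,0,0,0,1],[-4.82,0.88,0,0,0,0,1]],
  ],
)

```text
time_s: 20.92
position: [0.5379, -0.2037, 0.0873]
tool_rot: [[-0.007, 0.989, -0.149], [0.001, -0.149, -0.989], [-1.0, -0.007, -0.0]]
ft_force: [-13.2, -1.6, -1.6]
grip_width: 0.0138
```

Call:
carry_out(
  motion=[
    [[-0.37,1.05,0,0,0,0,1],[-0.37,2.16,0,0,0,0,1],[0.02,3.2,0,0,0,0,1],[0.74,4.05,0,0,0,0,1],[1.71,4.6,0,0,0,0,1]],
  ],
)

```text
time_s: 21.33
position: [0.5867, -0.211, 0.0721]
tool_rot: [[0.001, 0.989, -0.149], [-0.001, -0.149, -0.989], [-1.0, 0.001, 0.001]]
ft_force: [-8.7, 2.1, 8.4]
grip_width: 0.0137
```

```bash
python3 - <<'E'
from h import *
p,R,s=pose();print(p,VR.T@(p-VO)*1000,s["ft_force"],s["wrist_torque"],"ideal",32*np.sin(7.512),60+32*np.cos(7.512))
look(shot("wrist","w13"))
E
```

```text
[ 0.5867 -0.211   0.0721] [  30.8651 -139.3244   72.055 ] [-8.6981  2.1432  8.4412] [0.5286 1.5185 0.119 ] ideal 30.14694289825941 70.73134818599632
lens [108.   30.4] 5182 [0, 0, 233, 83] [ 0.5227 -0.0962  0.075 ]
lens [396.6  29.9] 6220 [252, 0, 290, 83] [ 0.6323 -0.1126  0.075 ]
lens [250.6 160.6] 6954 [151, 136, 197, 45] [ 0.566  -0.1538  0.075 ]
grey [240.4  14.1] 573 [228, 0, 27, 29]
grey [251.   59.8] 28189 [4, 22, 495, 124]
grey [172.5 108.5] 561 [164, 74, 18, 70]
grey [329.  108.3] 547 [325, 74, 11, 70]
grey [405.  125.6] 9652 [338, 81, 138, 85]
grey [373.9  83.3] 92 [340, 83, 69, 4]
grey [114.6 124.8] 7041 [56, 89, 114, 78]
grey [253.  193.9] 350 [243, 182, 21, 25]
grey [299.6 200.9] 1223 [263, 189, 70, 27]
```

View pics/w13.png

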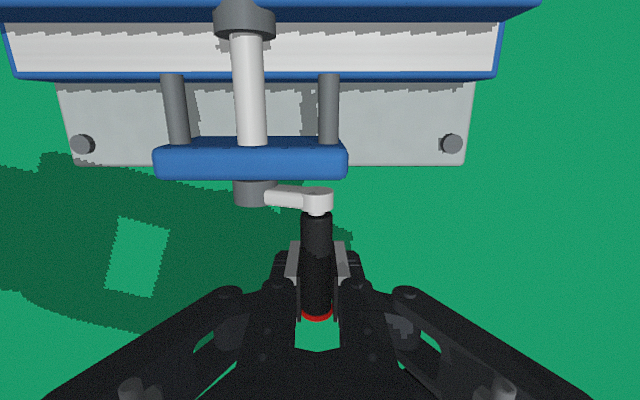

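Call:
carry_out(
  motion=[
    [[1.1,0.19,0,0,0,0,1],[2.19,-0.02,0,0,0,0,1],[3.15,-0.58,0,0,0,0,1],[3.86,-1.43,0,0,0,0,1],[4.23,-2.48,0,0,0,0,1]],
  ],
  grip_force=80,
)

```text
time_s: 21.8
position: [0.564, -0.2076, 0.0303]
tool_rot: [[0.008, 0.989, -0.15], [-0.003, -0.15, -0.989], [-1.0, 0.008, 0.001]]
ft_force: [9.1, 5.1, 14.5]
grip_width: 0.0133
```

Call:
carry_out(
  motion=[
    [[0,-1.11,0,0,0,0,1],[-0.4,-2.15,0,0,0,0,1],[-0.57,-2.42,0,0,0,0,1],[-0.57,-2.42,0,0,0,0,1]],
  ],
)

```text
time_s: 22.13
position: [0.5393, -0.204, 0.0348]
tool_rot: [[0.006, 0.989, -0.15], [-0.002, -0.15, -0.989], [-1.0, 0.006, 0.001]]
ft_force: [5.6, 1.8, -1.6]
grip_width: 0.013
```

```bash
python3 - <<'E'
from h import *
p,R,s=pose();d=VR.T@(p-VO)*1000;print(p,d,s["ft_force"],s["wrist_torque"],"a",np.arctan2(d[0],d[2]-60.8)+4*np.pi)
E
```

```text
[ 0.5393 -0.204   0.0348] [ -17.008  -139.4642   34.8338] [ 5.6369  1.7853 -1.6302] [ 0.3026 -0.9791 -0.0329] a 10.0046632640317
```

Call:
carry_out(
  motion=[
    [[0,0,0,0,0,0,5],[0,0,0,0,0,0,5],[0,0,0,0,0,0,5],[0,0,0,0,0,0,5],[-3,0,0,0,0,0,5]],
  ],
)

```text
time_s: 22.55
position: [0.5354, -0.2025, 0.0592]
tool_rot: [[-0.008, 0.989, -0.15], [0.005, -0.15, -0.989], [-1.0, -0.009, -0.004]]
ft_force: [-0.3, 0.0, 0.1]
grip_width: 0.0497
```

Call:
carry_out(
  motion=[
    [[-18,1.5,-2,0,0,0,8.5],[-18,1.5,-2,0,0,0,8.5],[-18,1.5,-2,0,0,0,8.5],[-18,1.5,-2,0,0,0,8.5],[-18,1.5,-2,0,0,0,8.5]],
  ],
)

```text
time_s: 22.97
position: [0.5568, -0.1862, 0.2496]
tool_rot: [[0.008, 0.989, -0.149], [-0.005, -0.149, -0.989], [-1.0, 0.009, 0.003]]
ft_force: [0.2, 0.5, -0.6]
grip_width: 0.0852
```

```bash
python3 - <<'E'
from h import *
p,R,s=pose();print(p,s["ft_force"])
plan((V(0,0,260),YAW))
E
```

```text
[ 0.5568 -0.1862  0.2496] [ 0.2306  0.4788 -0.6368]
call [ -1.07   0.26 -11.92] [ 0.001  0.003 -0.009] rows 2.9
```

Call:
carry_out(
  motion=[
    [[-1,0.3,-12,0,0,0,8.5],[-1,0.3,-12,0,0,0,8.5],[-1,0.3,-12,0,0,0,8.5],[-1,0.3,-12,0,0,0,8.5],[-1,0.3,-12,0,0,0,8.5]],
  ],
)

```text
time_s: 23.38
position: [0.5764, -0.0663, 0.2534]
tool_rot: [[0.0, 0.989, -0.146], [-0.0, -0.146, -0.989], [-1.0, 0.0, 0.0]]
ft_force: [-1.6, -0.8, -0.0]
grip_width: 0.0847
```

Call:
carry_out(
  motion=[
    [[0,0,0,0,0,0,8.5],[0,0,0,0,0,0,8.5]],
  ],
)

```text
time_s: 23.55
position: [0.5762, -0.069, 0.2529]
tool_rot: [[-0.0, 0.989, -0.151], [-0.0, -0.151, -0.989], [-1.0, -0.0, 0.0]]
ft_force: [1.0, 0.3, -0.7]
grip_width: 0.0851
```

```bash
cat >> h.py <<'E'
def look2(c,dz=.045):
    """cameras on the bed: axis, green, orange in vise mm, angles"""
    H=hsv(c)
    g=blobs(cv2.inRange(H,(50,180,190),(75,255,255)));o=blobs(cv2.inRange(H,(5,160,150),(20,255,255)),25);b=blobs(cv2.inRange(H,(105,60,50),(125,180,200)),200)
    v=lambda ce,z:(VR.T@(cast(c,ce,z+dz)[0]-VO)*1000)[:2]
    b=[x for x in b if .7<x[2][2]/x[2][3]<1.4]
    for nm,L,z in(("green",g,.042),("orange",o,.067),("lens",b,.075)):
        for ce,a,bb in L: print(nm,ce.round(1),a,bb,v(ce,z).round(1))
E
python3 - <<'E'
from h import *
p,R,s=pose();print(p);c=shot("wrist","w14");look2(c)
print(proj(c,[V(0,60,73),V(0,8,73)]))
E
```

```text
[ 0.5762 -0.069   0.2529]
green [285.7 128.5] 48 [282, 125, 8, 8] [-31.2  54.5]
green [391.4 127.8] 39 [388, 125, 8, 7] [71.6 54.9]
orange [373.3 130.7] 85 [370, 125, 8, 12] [49.4 54.2]
orange [247.5 133.8] 74 [243, 129, 10, 11] [-63.1  51.6]
lens [259.5 155.1] 1092 [241, 137, 38, 37] [-51.9  33.8]
lens [374.7 154.9] 1099 [356, 137, 38, 37] [50.4 33.8]
[[317.758  121.7795]
 [317.8068 172.2048]]
```

View pics/w14.png

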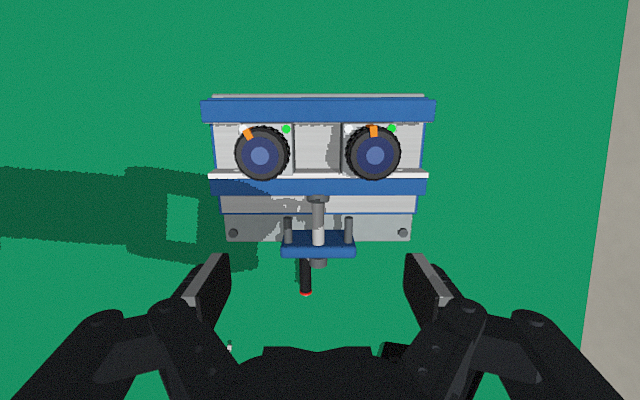

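```bash
python3 - <<'E'
from h import *
plan((V(-52,34,190),YAW+32))
E
```

```text
call [ 3.14 -2.56 -1.73] [-0.28 -0.    0.  ] rows 2.2
call [ 3.14 -1.99 -2.37] [-0.28 -0.    0.  ] rows 2.2
```

Call:
carry_out(
  motion=[
    [[3.1,-2.55,-1.7,-0.28,0,0,8.5],[3.1,-2.55,-1.7,-0.28,0,0,8.5],[3.1,-2.55,-1.7,-0.28,0,0,8.5]],
  ],
)

```text
time_s: 23.85
position: [0.5512, -0.0472, 0.2198]
tool_rot: [[-0.006, 0.991, 0.135], [0.002, 0.135, -0.991], [-1.0, -0.006, -0.003]]
ft_force: [0.3, -0.1, 0.9]
grip_width: 0.0852
```

Call:
carry_out(
  motion=[
    [[3.1,-2.0,-2.4,-0.28,0,0,8.5],[3.1,-2.0,-2.4,-0.28,0,0,8.5],[3.1,-2.0,-2.4,-0.28,0,0,8.5],[3.1,-2.0,-2.4,-0.28,0,0,8.5],[3.1,-2.0,-2.4,-0.28,0,0,8.5]],
  ],
)

```text
time_s: 24.27
position: [0.531, -0.027, 0.1912]
tool_rot: [[0.0, 0.918, 0.396], [-0.0, 0.396, -0.918], [-1.0, 0.0, 0.0]]
ft_force: [-0.1, 0.1, 0.0]
grip_width: 0.0848
```

```bash
python3 - <<'E'
from h import *
p,R,s=pose();d=VR.T@(p-VO)*1000;print(p,d,np.degrees(np.arctan2(R[1,1],R[0,1]))-YAW,s["q"][5]);c=shot("wrist","w15");look2(c)
plan((V(-52,34,105),YAW+32))
E
```

```text
[ 0.531  -0.027   0.1912] [-51.7509  34.2531 191.2454] 31.93139543938181 -39.00784923758369
green [352.8 195. ] 45 [350, 191, 7, 9] [-29.9  54.9]
green [449.9 253.3] 29 [447, 251, 6, 7] [72.5 55.5]
orange [319.5 188.8] 120 [315, 182, 10, 14] [-59.9  50.6]
orange [443.1 259.7] 98 [437, 254, 13, 13] [54.1 52.9]
lens [316.7 216.4] 1489 [294, 196, 46, 42] [-51.9  33.7]
lens [296.  308.6] 2007 [257, 269, 79, 73] [-24.1 -42.5]
call [ 8.63 -0.05  0.01] [-0.001  0.    -0.   ] rows 2.1
```

Call:
carry_out(
  motion=[
    [[4,0,0,0,0,0,8.5],[8.6,0,0,0,0,0,8.5],[8.6,0,0,0,0,0,8.5],[8.6,0,0,0,0,0,8.5],[8.6,0,0,0,0,0,4]],
  ],
  grip_force=35,
)

```text
time_s: 24.73
position: [0.5318, -0.0266, 0.1067]
tool_rot: [[0.002, 0.917, 0.398], [-0.001, 0.398, -0.917], [-1.0, 0.002, 0.001]]
ft_force: [0.2, 0.4, 0.7]
grip_width: 0.0749
```

Call:
carry_out(
  motion=[
    [[0,0,0,0,0,0,4],[0,0,0,0,0,0,4],[0,0,0,0,0,0,4],[0,0,0,0,0,0,4],[0,0,0,0,0,0,4]],
  ],
)

```text
time_s: 25.15
position: [0.5309, -0.0267, 0.1073]
tool_rot: [[0.002, 0.917, 0.399], [-0.002, 0.399, -0.917], [-1.0, 0.001, 0.002]]
ft_force: [-4.5, -3.0, 8.6]
grip_width: 0.0485
```

```bash
python3 - <<'E'
from h import *
p,R,s=pose();d=VR.T@(p-VO)*1000;print(p,d,s["ft_force"],s["wrist_torque"],s["grip_width"])
E
```

```text
[ 0.5309 -0.0267  0.1073] [-51.8067  34.5656 107.2547] [-4.514  -3.0013  8.6068] [-0.447   0.7928  0.0317] 0.04847757372081542
```

Call:
carry_out(
  motion=[
    [[0,0,0,0.1,0,0,4],[0,0,0,0.2,0,0,4],[0,0,0,0.3,0,0,4],[0,0,0,0.42,0,0,4],[0,0,0,0.42,0,0,4]],
  ],
)

```text
time_s: 25.57
position: [0.5313, -0.0266, 0.1073]
tool_rot: [[0.003, 1.0, -0.016], [-0.002, -0.016, -1.0], [-1.0, 0.003, 0.002]]
ft_force: [-3.9, -2.9, 8.2]
grip_width: 0.049
```

Call:
carry_out(
  motion=[
    [[0,0,0,0.1,0,0,4],[0,0,0,0.2,0,0,4],[0,0,0,0.3,0,0,4],[0,0,0,0.42,0,0,4],[0,0,0,0.42,0,0,4]],
  ],
)

```text
time_s: 25.98
position: [0.5315, -0.0267, 0.1073]
tool_rot: [[0.004, 0.906, -0.423], [-0.002, -0.423, -0.906], [-1.0, 0.004, 0.0]]
ft_force: [-1.3, -3.0, 6.6]
grip_width: 0.049
```

Call:
carry_out(
  motion=[
    [[0,0,0,0.1,0,0,4],[0,0,0,0.2,0,0,4],[0,0,0,0.3,0,0,4],[0,0,0,0.42,0,0,4],[0,0,0,0.42,0,0,4]],
  ],
)

```text
time_s: 26.4
position: [0.5318, -0.0269, 0.1073]
tool_rot: [[0.004, 0.655, -0.756], [-0.002, -0.756, -0.655], [-1.0, 0.004, -0.002]]
ft_force: [-1.3, -3.2, 6.6]
grip_width: 0.049
```

```bash
python3 - <<'E'
from h import *
p,R,s=pose();d=VR.T@(p-VO)*1000;print(d,np.degrees(np.arctan2(R[1,1],R[0,1]))-YAW,s["ft_force"],s["wrist_torque"],s["grip_width"])
E
```

```text
[-50.9324  34.4771 107.2877] -40.473420517737004 [-1.3404 -3.1651  6.6307] [-0.4348  0.2207 -0.0599] 0.04899438287555119
```

Call:
carry_out(
  motion=[
    [[0,0,0,0,0,0,8.5],[0,0,0,0,0,0,8.5],[0,0,0,0,0,0,8.5],[0,0,0,0,0,0,8.5],[-2,0,0,0,0,0,8.5]],
  ],
)

```text
time_s: 26.82
position: [0.5292, -0.0257, 0.1226]
tool_rot: [[-0.006, 0.66, -0.751], [0.002, -0.751, -0.66], [-1.0, -0.005, 0.003]]
ft_force: [-0.3, 0.5, -0.3]
grip_width: 0.085
```

Call:
carry_out(
  motion=[
    [[-6.5,0,0,0.08,0,0,8.5],[-6.5,0,0,0.08,0,0,8.5],[-6.5,0,0,0.08,0,0,8.5],[-6.5,0,0,0.08,0,0,8.5],[-6.5,0,0,0.08,0,0,8.5]],
  ],
)

```text
time_s: 27.23
position: [0.5303, -0.0259, 0.1892]
tool_rot: [[-0.001, 0.598, -0.801], [0.0, -0.801, -0.598], [-1.0, -0.001, 0.001]]
ft_force: [-0.0, -1.4, -0.8]
grip_width: 0.0849
```

```bash
python3 - <<'E'
from h import *
p,R,s=pose();d=VR.T@(p-VO)*1000;print(d,np.degrees(np.arctan2(R[1,1],R[0,1]))-YAW,s["ft_force"]);c=shot("wrist","w16");look2(c)
o=-np.array(c["R"]).T@c["t"];print("cam",VR.T@(o-VO)*1000)
plan((V(50.4,33.8,190),YAW+3))
E
```

```text
[-52.5851  35.1979 189.2243] -44.66529012478517 [-0.009  -1.4417 -0.7546]
green [420.2  69.2] 96 [415, 64, 11, 11] [71.5 54.6]
green [319.3 168. ] 71 [315, 164, 10, 9] [-31.1  54.3]
orange [408.1  91.4] 162 [400, 83, 17, 18] [49.8 53.4]
orange [320.  188.6] 124 [316, 182, 9, 14] [-38.   46.9]
lens [347.2 106.9] 8821 [230, 0, 253, 228] [14.2 75. ]
lens [416.5 174. ] 4581 [295, 81, 224, 200] [17.9  9.2]
lens [432.  112.7] 2154 [406, 86, 52, 54] [50.7 33.8]
lens [319.3 217. ] 1560 [297, 196, 46, 43] [-51.7  33.7]
cam [  1.1898  89.4073 321.2662]
call [-0.07  3.71 -3.58] [-0.416  0.     0.001] rows 3.3
call [-0.06  4.84 -1.77] [-0.416  0.     0.001] rows 3.3
```

View pics/w16.png

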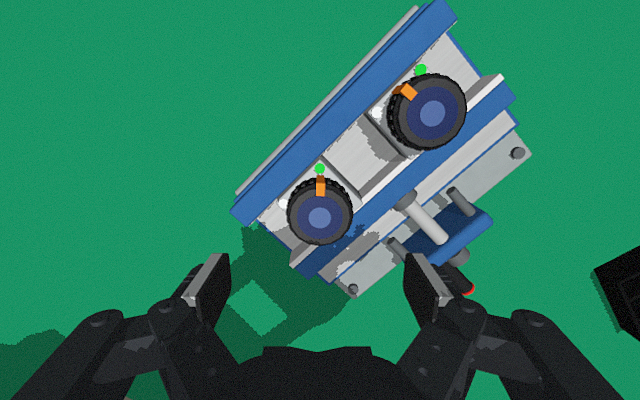

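Call:
carry_out(
  motion=[
    [[0,3.7,-3.6,-0.416,0,0,8.5],[0,3.7,-3.6,-0.416,0,0,8.5],[0,3.7,-3.6,-0.416,0,0,8.5],[0,3.7,-3.6,-0.416,0,0,8.5],[0,3.7,-3.6,-0.416,0,0,8.5]],
  ],
)

```text
time_s: 27.7
position: [0.5814, -0.0342, 0.1884]
tool_rot: [[-0.003, 0.872, -0.49], [0.001, -0.49, -0.872], [-1.0, -0.003, 0.001]]
ft_force: [-1.4, 0.3, -1.0]
grip_width: 0.085
```

Call:
carry_out(
  motion=[
    [[0,4.85,-1.8,-0.416,0,0,8.5],[0,4.85,-1.8,-0.416,0,0,8.5],[0,4.85,-1.8,-0.416,0,0,8.5],[0,4.85,-1.8,-0.416,0,0,8.5],[0,4.85,-1.8,-0.416,0,0,8.5]],
  ],
)

```text
time_s: 28.12
position: [0.6326, -0.0424, 0.1888]
tool_rot: [[-0.002, 0.995, -0.098], [0.001, -0.098, -0.995], [-1.0, -0.002, -0.0]]
ft_force: [0.3, -1.3, -0.9]
grip_width: 0.0849
```

```bash
python3 - <<'E'
from h import *
p,R,s=pose();d=VR.T@(p-VO)*1000;print(d,np.degrees(np.arctan2(R[1,1],R[0,1]))-YAW,s["ft_force"]);c=shot("wrist","w17");look2(c)
plan((V(50.4,34,106),YAW+3))
E
```

```text
[ 51.0111  34.2325 188.8378] 2.9705433313328387 [ 0.3161 -1.2542 -0.906 ]
green [215.8 173.7] 72 [211, 169, 10, 10] [-31.4  54.4]
green [343.8 180. ] 70 [339, 176, 10, 9] [71.3 54.5]
orange [314.  189.3] 122 [310, 183, 10, 14] [47.7 52.5]
orange [192.8 192.6] 108 [186, 186, 15, 14] [-40.4  45.4]
lens [173.1 210.5] 1602 [150, 189, 47, 44] [-52.1  33.8]
lens [316.3 217.4] 1552 [294, 196, 46, 44] [50.3 33.9]
call [ 8.31 -0.04  0.02] [-0.003 -0.     0.002] rows 2.0
```

Call:
carry_out(
  motion=[
    [[4,0,0,0,0,0,8.5],[8.2,0,0,0,0,0,8.5],[8.2,0,0,0,0,0,8.5],[8.2,0,0,0,0,0,8.5],[8.2,0,0,0,0,0,4]],
  ],
  grip_force=35,
)

```text
time_s: 28.58
position: [0.6337, -0.0426, 0.1102]
tool_rot: [[0.003, 0.995, -0.099], [-0.001, -0.099, -0.995], [-1.0, 0.003, 0.0]]
ft_force: [0.5, -0.8, 0.9]
grip_width: 0.0751
```

Call:
carry_out(
  motion=[
    [[0,0,0,0,0,0,4],[0,0,0,0,0,0,4],[0,0,0,0,0,0,4],[0,0,0,0,0,0,4],[0,0,0,0,0,0,4]],
  ],
)

```text
time_s: 29.0
position: [0.6325, -0.0425, 0.1107]
tool_rot: [[0.001, 0.995, -0.098], [-0.001, -0.098, -0.995], [-1.0, 0.001, 0.001]]
ft_force: [-6.1, 0.3, 9.1]
grip_width: 0.0489
```

Call:
carry_out(
  motion=[
    [[0,0,0,0.1,0,0,4],[0,0,0,0.2,0,0,4],[0,0,0,0.3,0,0,4],[0,0,0,0.4,0,0,4],[0,0,0,0.45,0,0,4]],
  ],
)

```text
time_s: 29.42
position: [0.6326, -0.0425, 0.1106]
tool_rot: [[0.001, 0.851, -0.525], [-0.001, -0.525, -0.851], [-1.0, 0.001, 0.0]]
ft_force: [-6.7, -0.1, 8.8]
grip_width: 0.049
```

Call:
carry_out(
  motion=[
    [[0,0,0,0.1,0,0,4],[0,0,0,0.2,0,0,4],[0,0,0,0.3,0,0,4],[0,0,0,0.4,0,0,4],[0,0,0,0.45,0,0,4]],
  ],
)

```text
time_s: 29.83
position: [0.6326, -0.0425, 0.1107]
tool_rot: [[0.001, 0.538, -0.843], [-0.001, -0.843, -0.538], [-1.0, 0.001, -0.001]]
ft_force: [-5.9, 0.0, 8.7]
grip_width: 0.0486
```

Call:
carry_out(
  motion=[
    [[0,0,0,0,0,0,4],[0,0,0,0,0,0,8.5],[0,0,0,0,0,0,8.5],[0,0,0,0,0,0,8.5],[0,0,0,0,0,0,8.5]],
  ],
)

```text
time_s: 30.25
position: [0.633, -0.0424, 0.1083]
tool_rot: [[0.001, 0.542, -0.84], [-0.0, -0.84, -0.542], [-1.0, 0.0, -0.0]]
ft_force: [0.6, -1.5, -0.4]
grip_width: 0.085
```

Call:
carry_out(
  motion=[
    [[-3,0,0,-0.06,0,0,8.5],[-8.5,0,0,-0.06,0,0,8.5],[-8.5,0,0,-0.06,0,0,8.5],[-8.5,0,0,-0.06,0,0,8.5],[-8.5,0,0,-0.06,0,0,8.5]],
  ],
)

```text
time_s: 30.67
position: [0.6328, -0.0424, 0.1933]
tool_rot: [[0.001, 0.591, -0.806], [-0.0, -0.806, -0.591], [-1.0, 0.001, -0.001]]
ft_force: [0.2, -0.0, -0.1]
grip_width: 0.0852
```

```bash
python3 - <<'E'
from h import *
p,R,s=pose();d=VR.T@(p-VO)*1000;print(d,np.degrees(np.arctan2(R[1,1],R[0,1]))-YAW,s["ft_force"]);c=shot("wrist","w18");look2(c)
E
```

```text
[ 51.304   34.2521 193.342 ] -45.14253691051135 [ 0.2099 -0.0392 -0.0916]
green [316.4 167.2] 68 [312, 163, 10, 9] [71.4 54.6]
orange [316.2 187.9] 112 [312, 182, 9, 13] [63.9 47.3]
lens [263.2 189.1] 6263 [161, 99, 233, 193] [38.2 75. ]
lens [329.8 247.5] 3244 [226, 169, 200, 170] [39.4  8.5]
lens [316.5 215.5] 1508 [294, 195, 46, 42] [50.7 33.9]
lens [366.8 298.5] 1754 [330, 256, 74, 83] [ 28.7 -45. ]
lens [234.8 303.1] 593 [220, 284, 28, 35] [-49.4  27.6]
```

Call:
carry_out(
  motion=[
    [[-7,-3,4,-0.3,0,0,8.5],[-7,-3,4,-0.3,0,0,8.5],[-7,-3,4,-0.5,0,0,8.5],[-7,-3,4,-0.5,0,0,8.5],[-7,-3,4,-0.5,0,0,8.5]],
  ],
)

```text
time_s: 31.13
position: [0.5823, -0.0418, 0.2621]
tool_rot: [[-0.002, 0.907, -0.42], [0.001, -0.42, -0.907], [-1.0, -0.002, 0.0]]
ft_force: [-0.2, -0.1, -0.9]
grip_width: 0.0854
```

Call:
carry_out(
  motion=[
    [[0,0,0,0.0,0,0,8.5],[0,0,0,0,0,0,8.5],[0,0,0,0,0,0,8.5]],
  ],
)

```text
time_s: 31.38
position: [0.5828, -0.0419, 0.262]
tool_rot: [[-0.002, 0.905, -0.426], [0.001, -0.426, -0.905], [-1.0, -0.002, 0.0]]
ft_force: [-0.2, 0.4, 0.1]
grip_width: 0.0851
```

```bash
python3 - <<'E'
from h import *
p,R,s=pose();d=VR.T@(p-VO)*1000;print(d,s["time_s"]);c=shot("wrist","w19");look2(c)
a=10.0;print(proj(c,[V(32*np.sin(a),-139,60+32*np.cos(a)),V(32*np.sin(a),-166,60+32*np.cos(a)),V(0,8,73),V(0,12,73)]))
E
```

```text
[  1.7391  27.2914 261.9982] 31.3833
green [375.9 136.9] 43 [373, 134, 7, 7] [71.6 54.3]
green [279.6 165.7] 38 [276, 163, 8, 7] [-31.1  54.3]
orange [377.6 148.7] 71 [373, 143, 10, 12] [66.7 47. ]
orange [271.8 180. ] 68 [267, 175, 10, 11] [-38.4  46.8]
lens [365.6 168.5] 995 [348, 151, 36, 36] [50.6 33.8]
lens [261.9 198.6] 893 [245, 182, 35, 34] [-51.9  33.7]
[[338.3072 286.649 ]
 [343.3738 302.4367]
 [320.7186 194.4814]
 [319.7039 191.1913]]
```

View pics/w19.png

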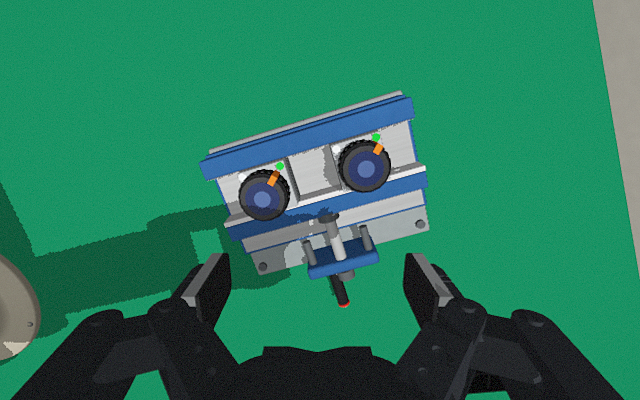

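```bash
python3 -c "
from rig import env
print(env.close_job())"
```

```text
the job is handed in; nothing more can be done
None
```

The job is done and handed in at about 31 s of the 208 s allowed. Only two cameras were present. I cranked the vise open, stood both on the bed lens up, about 102 mm apart, and cranked the jaw in. Then I turned both collars clockwise to their locked marks.

- **Clamping:** the crank ended at about 10.0 rad. By calculation that presses the sprung face in about 3.8 mm, within the 3 to 5 mm asked for. I worked this out from the crank angle and did not measure the face itself. In the last picture the handle sat within about 2 px of where that angle puts it, and both camera axes were 26 mm from the fixed jaw face.
- **Collars:** after release, with the camera lined up on each green mark, the left orange line was about 1° past it. The right line showed no visible error.
- **Rest of the scene:** I never moved near the bottle, screwdriver or tray, but I did not check them again at the end. I saw no grip slip, and the cameras were where I had measured them each time I went to grasp one. The gripper was open and clear of everything at hand-in, and no check failed.

I viewed 15 pictures, one over the budget.

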